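Nip up a tube nut one flat past finger-tight

ROBOT

A 7-joint arm with a two-finger parallel gripper is mounted at the origin on the work surface. World frame = base frame: x ahead of the robot, y to its left, z up, the work surface at z = 0. Lengths are in m, angles in rad, forces in N, time in s.
With the tool pointing down it reaches from about 0.4 to 0.85 m from the base axis. Payload 10.4 kg.
Tool frame: the origin (TCP) lies at the very end of the fingers, on their centre line; the grasp point (between the pads) lies 19 mm behind it (manip.grip_point_offset is the z of the grasp point in the tool frame, in m); z points along the fingers, y is the direction in which the jaws open and shut (so a half turn about z gives the same grasp; the last joint's range is limited). The gripper opens to 85 mm and grips with 20 to 120 N. Pads are 22 mm wide; open, the fingers measure 114 mm over their backs; the gripper's body (76 mm by 85 mm) begins 54 mm behind the grasp point. The pads swing forward as they close: fully open they stand 13 mm farther back than shut.
Start: joints at [-1.359, 0.332, -0.065, 1.46, 0.022, 1.35, -0.088], TCP at [0.145, 0.608, 0.231] pointing down, gripper open.
Joint ranges: [-2.6, 2.6], [-0.5, 2.12], [-1.47, 1.34], [0.16, 2.42], [-1.27, 4.41], [0.06, 2.06], [-2.6, 2.6]. Speed limits (rad/s): [2.22, 2.22, 2.79, 2.79, 3.14, 3.14, 3.14].

INTERFACE

Orientations are given as a unit quaternion [x, y, z, w].
In Python, from workcell import manip, camera, get_calibration, hand_in gives the robot as it stands.
- The arm moves only by the shell command python3 -m pendant 'ROWS' [FORCE]. ROWS is JSON, a list of rows, each a list of 5 numbers: the shift along the tool's x, y, z in units of 40 mm (1.0 is 40 mm), then the turn about the tool's z in units of 6 degrees (1.0 is 6 degrees), then the closure, from 0 (fully open) to 1 (shut). A call has 1 to 5 rows; each row is the pose to reach, as a shift and turn from the pose commanded when the call began, along the tool's axes at that moment; what a row does not reach only later rows make up. A row lasts 1/8 s, in which the tool goes at most 62.5 mm and 10.7 degrees, less where a joint would pass 70% of its speed; a pose out of reach is approached as far as the arm can. A call with a gripper value outside its range is refused whole. The fingers move at their own pace and stop on an object; FORCE is the grip in N (left out, the last holds). Time passes only in rows, so rows that repeat a pose let the fingers close. It gives the time, the measured TCP pose, the force and the opening at its end, in the units of the state.
- manip.get_obs(): the state, without advancing time (a new reading comes with each control period).
- camera(name): name is "scene" or "top" or "wrist"; returns (picture, depth): 480x640x3 uint8, red, green, blue; 480x640 float32, m along the optical axis (not along the pixel's ray), 0 where there is no reading.
- get_calibration(name): a dict with "vfov" (degrees; the focal length in pixels is half the picture's height over the tangent of half this angle, whatever the lens; pixels are square), "cx", "cy" (the principal point, pixels), "position" and "rotation" of the camera in the world. Camera axes: x right, y down, z forward; pixel columns grow to the right and rows downward; lengths in m; the calibration is good to about 2 mm. The wrist camera is an equidistant fisheye: a pixel r from the principal point sees the ray r / f radians off the axis. A picture is of the moment at which its call begins: read the wrist's pose just before it. get_calibration takes no time and is no camera call; for the wrist camera it gives the pose at the moment of the call.
- hand_in(): hands the job in, once; it reports no verdict.
The state is a dict: "clock": time; "joint_pos": joint angles; "joint_velocities": joint speeds; "tau": joint torques, N m; "position": TCP position; "ee_rot": TCP orientation; "ft_force": force on the tool from outside, world axes, zero at the start; "torque": the same for the moment, N m; "grip_width": opening from 0.0 (shut) to 1.0 (fully open).
Only numpy, scipy, OpenCV 4.12 (cv2) and the standard library are available. Lean on these libraries where they do the work, as an engineer would, in place of code of your own. Each camera call takes 0.05 s, during which the arm holds its last target.

TASK

Run the brass compression nut on the grey air box clockwise with the fingers until it is finger-tight, pinching gently so that you do not force it past that. Then take the large open-ended spanner from the cork mat and turn the nut one flat (a sixth of a turn) further with it, without knocking the tube hard, and finally lay the spanner flat on the mat again, leaving the other things where they are.

Things in the scene. Friction and masses are not known exactly. Their poses are not given: they have to be found in the camera images.
- nut_mid (a point): centre of the brass hexagon nut on the grey air box: 36 mm across flats, 41.6 across corners, 20 tall, 95 to 115 mm above the table (its height never changes), on a stem 23 mm thick. Turns with the nut about its upright z axis; x is square to a flat (flats every 60 degrees, corners at 30, 90..). Clockwise from above tightens. Starts 0.8 to 1.7 rad short of finger-tight, running loose with 0.04 N m
- seal (a joint): take-up of the seal under the nut, rad: 0 while the nut runs loose, then it resists with 0.25 N m until 0.12, where the nut is finger-tight; stays there. A pinch of 20 to 30 N on two flats is enough; stop when it stiffens
- ferrule (a joint): how far the nut has been turned past finger-tight, rad, clockwise; 0 at the start; one flat = 1.05. It resists with a steady 1.1 N m and stays where it is left; fingers that keep twisting can force it
- airbox_top (a point): centre of the top of the fixed grey air box, 100 x 100 mm, 55 mm tall; the nut and tube stand in the middle of it
- tube: plain steel tube, 12 mm diameter, standing up through the nut on its axis to 135 mm above the table, 20 mm above the nut's top (origin: on the axis, 83 mm above the table); fixed to the box
- wrench_grip (a point): middle of the black handle of the large open-ended spanner lying flat on the mat, half-way up (10 mm above its underside). Handle 16 mm wide, 20 tall, reaching 60 mm behind this point and 50 ahead. x points along the spanner from handle to jaw, z up. Spanner 202 mm long, about 0.3 kg, centre of mass about 40 mm ahead of this point
- wrench_jaw (a point): middle of the spanner's open jaw, 125 mm ahead of wrench_grip along x, 6 mm above the underside; steel head 12 mm thick, 57.5 wide. The jaw opens towards +x; parallel prongs 37.5 mm apart (along y) reach 17 mm ahead of this point, the throat is 24 mm behind it. With this point on the nut's axis and two flats along the prongs the nut fits with about 0.07 rad play either way
- mat: flat cork mat, fixed, 220 mm (x) by 260 mm (y), 3 mm thick (origin: centre of its underside); its axes are along the world's unless yawed
- wrench_small: a smaller open-ended spanner lying on the mat, about 165 mm long, jaw 16 mm: too small for the nut, leave it (origin: underside, under the handle)
- stack_a: stack of brass tokens, 27 mm diameter, 42 mm tall (origin: centre of its underside)
- stack_b: stack of brass tokens, 27 mm diameter, 27 mm tall (origin: centre of its underside)
- dish: small round steel dish, 64 mm across, 22 mm tall (origin: centre of its underside)
- oil: small grey plastic bottle, 40 mm diameter, 85 mm tall (origin: centre of its underside)
- driver: screwdriver lying on the table (origin: underside)
- paste: small amber jar with a steel cap, 48 mm diameter, 50 mm tall (origin: centre of its underside)
There are look-alikes about, which are no part of the job. Leave any orange or purple look-alike of the part that bears nut_mid alone.

How it is judged:
By the outcome, as a careful person would: the job done as asked, in the order asked, and still so for the second after the job is handed in, with the robot touching nothing.
It also fails if it takes over 72 s, if anything falls off the work surface, if the arm or the gripper's body presses on something with over 40 N, if the wrist force passes 120 N, or if a joint passes its speed limit or range.

## Working session

There is one attempt and no reset: what is moved stays moved. The work goes in short steps, Python scripts to look and compute and a shell command to move; the robot and the scene stay as the last step left them, time stands still between calls to the robot, and variables do not carry over. Pictures are saved under pics/ and viewed, and the job is handed in when it is done.

```bash
mkdir -p pics; ls
python3 - <<'E'
from workcell import manip,camera,get_calibration
import cv2
print(manip.get_obs(), manip.grip_point_offset)
for n in ["scene","top","wrist"]:
    print(n,get_calibration(n))
    p,d=camera(n); cv2.imwrite(f"pics/{n}0.png",p[:,:,::-1])
    import numpy as np; np.save(f"pics/{n}0.npy",d)
E
```

```text
pics
{'clock': 0.0, 'joint_pos': array([-1.35859818,  0.33288921, -0.06469496,  1.46093411,  0.02161211,
        1.34990457, -0.08851265]), 'joint_velocities': array([-0.00036971,  0.00045869,  0.00168213, -0.00061317,  0.00025733,
       -0.00028307,  0.00212818]), 'tau': array([ 7.14769521e-04, -6.25455379e+01,  4.92985547e-02, -3.91610706e+01,
        1.61029090e-02,  9.96032380e-03, -2.35116340e-05]), 'position': array([0.14532924, 0.60748387, 0.23050854]), 'ee_rot': array([ 1.17126528e-01,  9.93116740e-01, -7.18291238e-04, -4.44871353e-05]), 'ft_force': array([ 0.08615248, -0.5244869 , -0.21492105]), 'torque': array([-0.01431803, -0.04182728, -0.01790156]), 'grip_width': 0.9999074523423} -0.0187
scene {'vfov': 52.036340535744145, 'cx': 326.832224375286, 'cy': 237.91757789808727, 'position': array([1.10501362, 0.53457037, 0.63864965]), 'rotation': array([ 0.40950526,  0.78883676, -0.4108809 , -0.20302437])}
top {'vfov': 56.077028550624966, 'cx': 318.77394442449605, 'cy': 245.77819029610083, 'position': array([0.32051339, 0.07821166, 0.93073434]), 'rotation': array([ 0.75918834, -0.64275633,  0.06800705, -0.07663168])}
wrist {'vfov': 65.70646984690485, 'cx': 312.45152016337397, 'cy': 243.37108991764592, 'position': array([0.06237882, 0.62638007, 0.37317607]), 'rotation': array([0.77456522, 0.61075644, 0.10144888, 0.12935771])}
```

View pics/scene0.png

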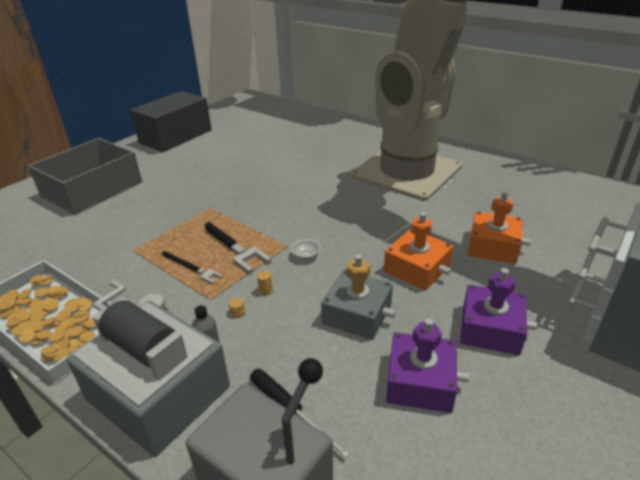

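View pics/top0.png

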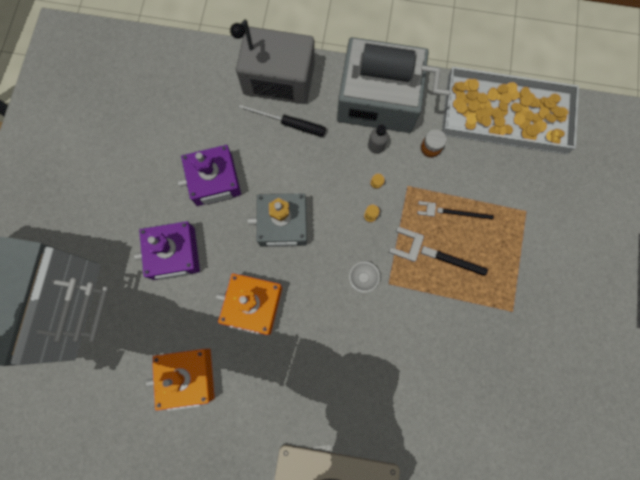

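View pics/wrist0.png

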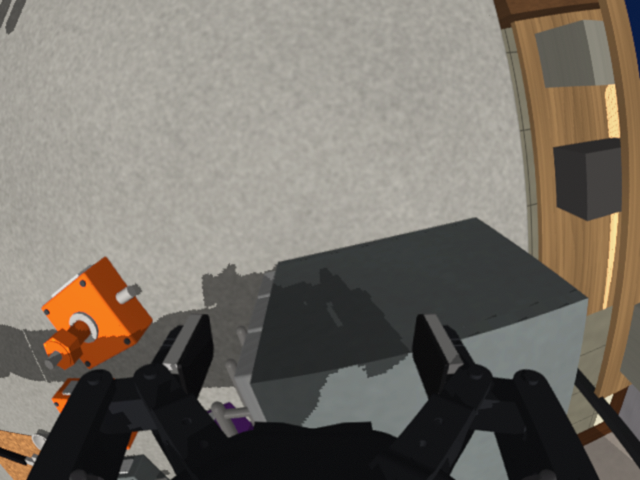

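```bash
cat > h.py <<'E'
import numpy as np, cv2
from scipy.spatial.transform import Rotation as R
from workcell import manip,camera,get_calibration
def f_of(c): return 240/np.tan(np.radians(c['vfov'])/2)
def rays(n,c,uv):
    uv=np.atleast_2d(np.asarray(uv,float)); f=f_of(c)
    x=(uv[:,0]-c['cx'])/f; y=(uv[:,1]-c['cy'])/f
    if n=='wrist':
        r=np.hypot(x,y)+1e-12; s=np.sin(r)/r
        d=np.stack([x*s,y*s,np.cos(r)],1)
    else: d=np.stack([x,y,np.ones_like(x)],1)
    return R.from_quat(c['rotation']).apply(d)
def atz(n,c,uv,z):
    d=rays(n,c,uv); p=np.array(c['position']); t=(z-p[2])/d[:,2]
    return p+d*t[:,None]
def cloud(n,c,D):
    v,u=np.mgrid[0:480,0:640]; uv=np.stack([u.ravel(),v.ravel()],1)
    d=rays(n,c,uv); fw=R.from_quat(c['rotation']).apply([0,0,1]); k=d@fw
    P=np.array(c['position'])+d*(D.ravel()/k)[:,None]
    P[D.ravel()==0]=np.nan
    return P.reshape(480,640,3)
def proj(n,c,P):
    q=R.from_quat(c['rotation']).inv().apply(np.atleast_2d(P)-c['position']); f=f_of(c)
    if n=='wrist':
        r=np.hypot(q[:,0],q[:,1]); th=np.arctan2(r,q[:,2]); k=f*th/(r+1e-12)
        return np.stack([c['cx']+q[:,0]*k,c['cy']+q[:,1]*k],1)
    return np.stack([c['cx']+f*q[:,0]/q[:,2],c['cy']+f*q[:,1]/q[:,2]],1)
def crop(img,u0,v0,u1,v1,name,s):
    cv2.imwrite(name,cv2.resize(img[v0:v1,u0:u1,::-1],None,fx=s,fy=s,interpolation=cv2.INTER_CUBIC))
def plan(Pt,yaw_axis=None):
    """Tool shift in units"""
    o=manip.get_obs(); r=R.from_quat(o['ee_rot'])
    return r.inv().apply(np.array(Pt)-o['position'])/0.04
E
python3 - <<'E'
from h import *
c=get_calibration('top');D=np.load('pics/top0.npy');P=cloud('top',c,D)
for u,v in [(280,210),(265,200),(300,235),(210,168),(165,243),(250,300),(182,375),(425,250),(470,265),(407,235),(372,212),(377,180),(365,277),(378,140),(434,143),(20,300),(60,300),(380,80),(270,60)]: print((u,v),P[v,u].round(3))
img=cv2.imread('pics/top0.png')[:,:,::-1]
crop(img,230,170,330,270,'pics/top_nut.png',6)
crop(img,380,180,540,310,'pics/top_mat.png',5)
print(R.from_quat(manip.get_obs()['ee_rot']).as_matrix().round(3))
E
```

```text
(280, 210) [0.543 0.185 0.12 ]
(265, 200) [0.576 0.227 0.056]
(300, 235) [0.516 0.144 0.057]
(210, 168) [0.608 0.337 0.103]
(165, 243) [0.447 0.385 0.112]
(250, 300) [0.37  0.208 0.117]
(182, 375) [0.217 0.312 0.069]
(425, 250) [ 0.537 -0.114  0.014]
(470, 265) [ 0.52  -0.207  0.021]
(407, 235) [ 0.564 -0.074  0.007]
(372, 212) [0.591 0.009 0.044]
(377, 180) [0.667 0.007 0.027]
(365, 277) [0.462 0.001 0.007]
(378, 140) [0.742 0.019 0.058]
(434, 143) [ 0.759 -0.098  0.05 ]
(20, 300) [0.304 0.558 0.202]
(60, 300) [0.313 0.54  0.124]
(380, 80) [0.85  0.037 0.104]
(270, 60) [0.862 0.266 0.098]
[[-0.973  0.233 -0.   ]
 [ 0.233  0.973 -0.001]
 [-0.    -0.001 -1.   ]]
```

View pics/top_nut.png

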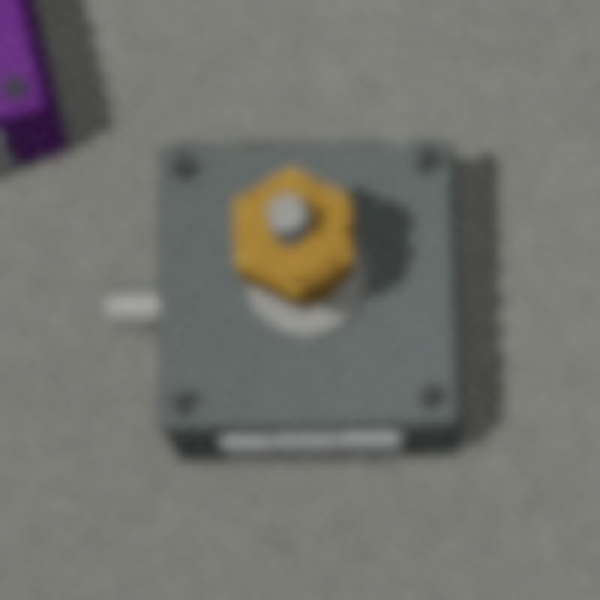

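View pics/top_mat.png

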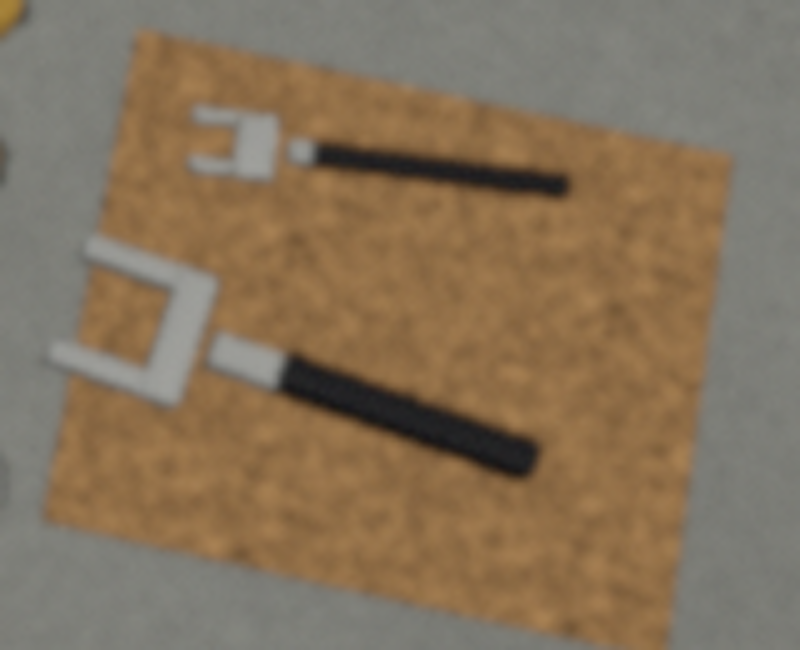

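Run:
```python
from h import *
c=get_calibration('top')
g=lambda L,z,o,s: atz('top',c,[(o[0]+a/s,o[1]+b/s) for a,b in L],z)
print('tube',g([(289,214)],.135,(230,170),6))
print('box',g([(186,165),(430,160),(432,397),(183,402)],.055,(230,170),6).mean(0))
h=g([(292,166),(233,203),(233,262),(352,258),(352,203)],.115,(230,170),6)
print(h.round(4))
for a,b in [(0,1),(1,2),(3,4),(4,0)]:
    d=h[b]-h[a]; print('edge normal deg mod60',np.degrees(np.arctan2(d[1],d[0]))%60)
m=(380,180)
print('mat corners',g([(140,30),(733,155),(668,650),(45,520)],.003,m,5))
he=g([(288,372),(528,460)],.023,m,5);print('handle',he)
jw=g([(92,237),(50,350),(212,285),(177,403)],.015,m,5);print('jaw tips, throat corners',jw)
P=cloud('top',c,np.load('pics/top0.npy'))
# pixels black handle by height
img=cv2.imread('pics/top0.png')
sel=(img.max(2)<60); sel[:225]=0;sel[310:]=0;sel[:,:425]=0;sel[:,500:]=0
v,u=np.nonzero(sel); q=atz('top',c,np.stack([u,v],1),.023)[:,:2]; print(len(q))
(cx,cy),(w,hh),a=cv2.minAreaRect(q.astype(np.float32));print(cx,cy,w,hh,a)
mu=q.mean(0); U,S,V=np.linalg.svd(q-mu); print(mu,V[0],np.degrees(np.arctan2(*V[0][::-1])))
```

```text
tube [[0.54640524 0.18766915 0.135     ]]
box [0.54755331 0.18826283 0.055     ]
[[0.5677 0.1924 0.115 ]
 [0.5527 0.2084 0.115 ]
 [0.5338 0.2048 0.115 ]
 [0.5413 0.1684 0.115 ]
 [0.5589 0.1716 0.115 ]]
edge normal deg mod60 13.083443173002365
edge normal deg mod60 10.760114137750946
edge normal deg mod60 10.246836352329499
edge normal deg mod60 7.030921855427465
mat corners [[ 0.67404975 -0.06311811  0.003     ]
 [ 0.66043143 -0.32089687  0.003     ]
 [ 0.44527159 -0.30965823  0.003     ]
 [ 0.45611246 -0.05087077  0.003     ]]
handle [[ 0.53011409 -0.1384033   0.023     ]
 [ 0.51000625 -0.2389964   0.023     ]]
jaw tips, throat corners [[ 0.57564462 -0.05279359  0.015     ]
 [ 0.5248585  -0.04182804  0.015     ]
 [ 0.56347071 -0.10487982  0.015     ]
 [ 0.51142021 -0.09652208  0.015     ]]
373
0.5199457406997681 -0.18800607323646545 0.10542948544025421 0.01513961236923933 79.0837173461914
[ 0.51985493 -0.18804749] [0.18708392 0.98234394] 79.2173463758724
```

Candidates in top view: grey box with brass nut (280,208); orange (250,300), (182,378); purple (210,168), (165,243). Only the grey/brass one fits, and the crop confirms it. It sits at about (0.547, 0.188), with a flat normal at about 100°. Of the two spanners, the large one is at (470,265) and the small one at (465,213). I'm moving over the nut.

```bash
python3 -m pendant '[[0,0,-1.2,0,0],[-1.2,-0.8,-1.5,0,0],[-2.5,-1.6,-1.5,-1,0],[-3.8,-2.4,-1.5,-2,0],[-5,-3.2,-1.5,-2,0]]' 25
python3 - <<'E'
from h import *
o=manip.get_obs();print(o['joint_pos'].round(2),plan([.547,.188,.2]))
E
```

```text
clock: 0.78
position: [0.3115, 0.435, 0.2912]
ee_rot: [0.012, 1.0, -0.0, -0.0]
ft_force: [0.0, 1.2, -0.4]
grip_width: 1.0
[-1.08  0.11  0.05  1.61 -0.01  1.43  0.52] [-6.03604476 -6.02927851  2.28005574]
```

```bash
python3 -m pendant '[[-1.2,-1,0,-0.5,0.2],[-2.4,-2.1,0,-1,0.2],[-3.5,-3.4,0,-1.5,0.2],[-4.7,-4.7,0,-2,0.2],[-5.9,-5.8,0.5,-2,0.2]]'; python3 -m pendant '[[-0.1,-0.1,1,0,0.2],[-0.1,-0.1,1,0,0.2],[-0.1,-0.1,1,0,0.2]]';  python3 - <<'E'
from h import *
o=manip.get_obs();print(o['joint_pos'].round(2),plan([.547,.188,.2]))
c=get_calibration('wrist')
p,d=camera('wrist');cv2.imwrite('pics/w1.png',p[:,:,::-1]);np.save('pics/w1.npy',d)
print(proj('wrist',c,[[.547,.188,.135],[.547,.188,.115]]))
import pickle;pickle.dump((c,p,d),open('pics/w1.pkl','wb'))
p,d=camera('top');cv2.imwrite('pics/t1.png',p[:,:,::-1])
E
```

```text
clock: 1.4
position: [0.5269, 0.212, 0.2773]
ee_rot: [-0.092, 0.996, 0.001, 0.001]
ft_force: [-0.2, 1.5, -0.6]
grip_width: 0.8
clock: 1.78
position: [0.5299, 0.2116, 0.2377]
ee_rot: [-0.093, 0.996, 0.0, 0.0]
ft_force: [0.9, -0.0, 0.0]
grip_width: 0.801
[-0.72  0.21  0.3   1.62 -0.06  1.33  1.35] [-0.31145949 -0.66073072  0.94104308]
[[275.89804131 261.61183013]
 [278.26060927 251.88050579]]
```

View pics/w1.png

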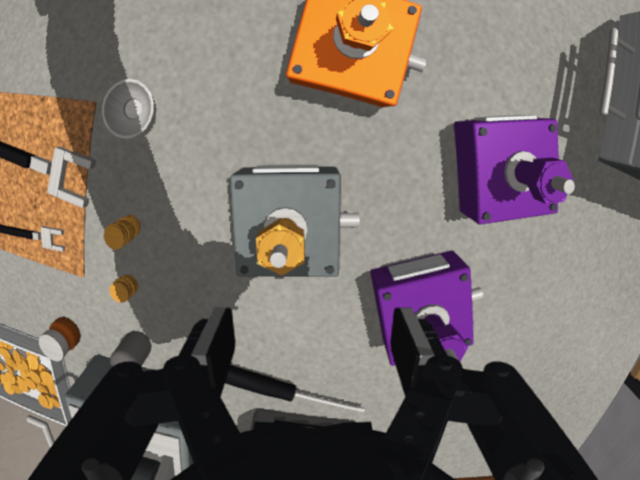

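The wrist picture shows the brass nut at (280,248) with its tube top at (278,259), as projected. Next is an enlarged crop to get the flats.

Run:
```python
from h import *
import pickle
c,p,d=pickle.load(open('pics/w1.pkl','rb'))
crop(p,240,200,320,290,'pics/w1n.png',6.6)
```

```text
(no output)
```

View pics/w1n.png

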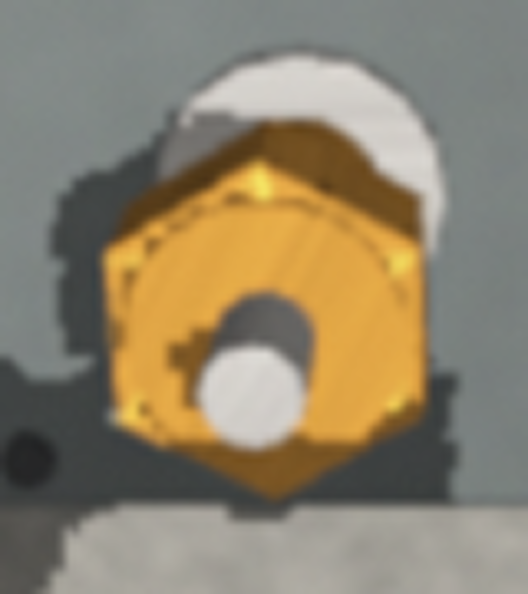

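Run:
```python
from h import *
import pickle
from scipy.optimize import least_squares
c,p,d=pickle.load(open('pics/w1.pkl','rb'))
obs=np.array([(262,155),(105,250),(115,415),(425,415),(423,243)])/6.6+[240,200]
P0=atz('wrist',c,obs,.113)
print(P0.round(4))
def model(q):
    a=q[2]+np.radians(30)+np.radians(60)*np.arange(6)
    return np.stack([q[0]+.0208*np.cos(a),q[1]+.0208*np.sin(a),np.full(6,.113)],1)
def res(q):
    M=proj('wrist',c,model(q)); D=np.linalg.norm(obs[:,None]-M[None],axis=2); j=D.argmin(1)
    return (obs-M[j]).ravel()
for t in np.radians([0,20,40]):
    s=least_squares(res,[.547,.188,t]);print(s.x,np.degrees(s.x[2])%60,s.cost)
print('tube',atz('wrist',c,[(240+252/6.6,200+397/6.6)],.135))
o=manip.get_obs();print(o['ee_rot'],np.degrees(np.arctan2(*R.from_quat(o['ee_rot']).as_matrix()[[1,0],1])))
for n in ([.547,.188],s.x[:2]): print(plan([n[0],n[1],.0863]))
```

```text
[[0.5252 0.1855 0.113 ]
 [0.5397 0.1693 0.113 ]
 [0.5598 0.1732 0.113 ]
 [0.553  0.2093 0.113 ]
 [0.5322 0.2053 0.113 ]]
[ 0.54603946  0.18934118 -0.33147168] 41.008071596739136 0.7811970770365336
[0.54603946 0.18934118 0.71572588] 41.00807202576229 0.7811970770364637
[0.54603946 0.18934118 0.71572587] 41.00807146958256 0.7811970770365246
tube [[0.54558854 0.18943811 0.135     ]]
[-9.27870147e-02  9.95685213e-01  6.97729381e-04  1.02014300e-03] 100.64800731692822
[-0.29544312 -0.66702381  3.79755345]
[-0.27803844 -0.62963454  3.79756071]
```

```bash
python3 -m pendant '[[-0.28,-0.64,0,0,0.2],[-0.28,-0.64,0.8,0,0.2],[-0.28,-0.64,1.8,0,0.2],[-0.28,-0.64,2.8,0,0.2],[-0.28,-0.64,3.7,0,0.2]]'; python3 -m pendant '[[0,0,0,0,0.2],[0,0,0,0,0.2]]';  python3 - <<'E'
from h import *
o=manip.get_obs();print(o['joint_pos'].round(2),plan([.546,.189,.088]),o['torque'].round(3))
c=get_calibration('wrist')
p,d=camera('wrist');crop(p,160,180,480,420,'pics/w2.png',2.5)
E
```

```text
clock: 2.5
position: [0.546, 0.1886, 0.0885]
ee_rot: [-0.093, 0.996, 0.001, 0.001]
ft_force: [-0.1, 0.1, 0.6]
grip_width: 0.8
clock: 2.75
position: [0.5468, 0.1882, 0.0906]
ee_rot: [-0.092, 0.996, 0.001, 0.001]
ft_force: [0.5, -0.9, 0.2]
grip_width: 0.8
[-0.66  0.35  0.3   1.77 -0.12  1.04  1.44] [0.01648454 0.02307214 0.06516295] [-0.018 -0.049  0.02 ]
```

View pics/w2.png

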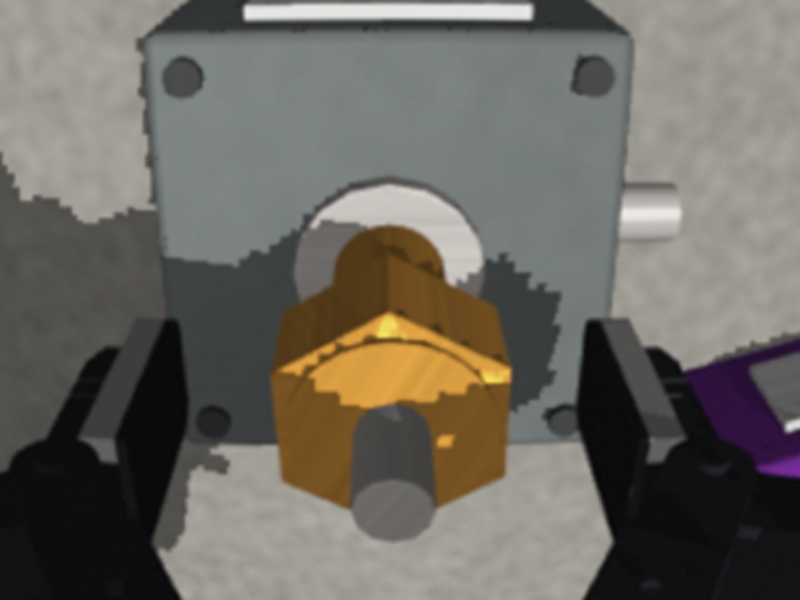

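The nut sits centred between the pads. Closing at 25 N.

```bash
python3 -m pendant '[[0,0,0.05,0,0.5],[0,0,0.05,0,0.6],[0,0,0.05,0,0.7],[0,0,0.05,0,0.7],[0,0,0.05,0,0.7]]' 25;  python3 - <<'E'
from h import *
o=manip.get_obs();print(o['joint_pos'].round(2),plan([.546,.189,.088]),o['torque'].round(3),o['ft_force'].round(2),o['grip_width'])
E
```

```text
clock: 3.42
position: [0.5463, 0.1895, 0.0878]
ee_rot: [-0.093, 0.996, 0.001, 0.001]
ft_force: [-1.7, 5.2, 5.3]
grip_width: 0.418
[-0.66  0.36  0.3   1.77 -0.12  1.03  1.44] [ 0.00887238 -0.01200479 -0.00484438] [1.087 0.239 0.009] [-1.69  5.2   5.27] 0.4183511306268183
```

```bash
cat > s.py <<'E'
from h import *
o=manip.get_obs();M=R.from_quat(o['ee_rot']).as_matrix();print('yaw_y',round(np.degrees(np.arctan2(M[1,1],M[0,1])),2),'T',o['torque'].round(3),'F',o['ft_force'].round(2),'w',round(o['grip_width'],3),'j',o['joint_pos'].round(2),'pos',o['position'].round(4))
E
python3 -m pendant '[[0,0,0,1,0.7],[0,0,0,2,0.7],[0,0,0,3,0.7],[0,0,0,4,0.7],[0,0,0,5,0.7]]' 25;  python3 s.py; python3 -m pendant '[[0,0,0,0.6,0.7],[0,0,0,1.2,0.7],[0,0,0,1.5,0.7]]' 25;  python3 s.py
```

```text
clock: 4.05
position: [0.5463, 0.19, 0.0878]
ee_rot: [0.17, 0.985, 0.002, 0.001]
ft_force: [-0.1, 7.8, 4.2]
grip_width: 0.419
yaw_y 70.46 T [1.339 0.149 0.044] F [-0.11  7.75  4.22] w 0.419 j [-0.73  0.36  0.39  1.77 -0.16  1.03  0.94] pos [0.5463 0.19   0.0878]
clock: 4.42
position: [0.5464, 0.1902, 0.0878]
ee_rot: [0.245, 0.969, 0.002, 0.001]
ft_force: [-0.1, 7.9, 4.1]
grip_width: 0.418
yaw_y 61.58 T [1.475 0.025 0.07 ] F [-0.13  7.89  4.08] w 0.418 j [-0.75  0.37  0.41  1.77 -0.17  1.03  0.8 ] pos [0.5464 0.1902 0.0878]
```

```bash
python3 -m pendant '[[0,0,0,0.5,0.7],[0,0,0,1,0.7]]' 25;  python3 s.py|cut -c1-60; python3 -m pendant '[[0,0,0,0.4,0.7],[0,0,0,0.8,0.7]]' 25;  python3 s.py|cut -c1-60
```

```text
clock: 4.68
position: [0.5464, 0.1903, 0.0879]
ee_rot: [0.296, 0.955, 0.002, 0.001]
ft_force: [1.2, 7.1, 4.5]
grip_width: 0.417
yaw_y 55.57 T [ 1.475 -0.038  0.036] F [1.18 7.06 4.49] w 0.
clock: 4.92
position: [0.5465, 0.1903, 0.0879]
ee_rot: [0.336, 0.942, 0.002, 0.0]
ft_force: [0.6, 6.8, 3.6]
grip_width: 0.418
yaw_y 50.79 T [ 1.504 -0.099  0.109] F [0.57 6.8  3.65] w 0.
```

```bash
python3 -m pendant '[[0,0,0,0.4,0.7],[0,0,0,0.8,0.7]]' 25|tail -2;  python3 s.py|cut -c1-60
```

```text
ft_force: [-0.2, 6.3, 3.4]
grip_width: 0.415
yaw_y 46.0 T [ 1.616 -0.169  0.054] F [-0.23  6.26  3.37] w
```

```bash
for i in 1; do python3 -m pendant '[[0,0,0,0.4,0.7],[0,0,0,0.7,0.7]]' 25|tail -1;  python3 s.py|cut -c1-60;done;  python3 -m pendant '[[0,0,0,0.4,0.7],[0,0,0,0.7,0.7]]' 25|tail -1;  python3 s.py|cut -c1-60
```

```text
grip_width: 0.415
yaw_y 41.81 T [ 1.662 -0.214  0.008] F [0.18 8.66 4.16] w 0.
grip_width: 0.419
yaw_y 37.61 T [ 1.651 -0.279  0.112] F [1.5  8.18 2.22] w 0.
```

```bash
python3 -m pendant '[[0,0,0,0.4,0.7],[0,0,0,0.7,0.7]]' 25|tail -1;  python3 s.py|cut -c1-60
```

```text
grip_width: 0.417
yaw_y 33.41 T [ 1.635 -0.372  0.049] F [1.17 7.94 2.48] w 0.
```

```bash
python3 -m pendant '[[0,0,0,0.4,0.7],[0,0,0,0.7,0.7]]' 25|tail -1;  python3 s.py|cut -c1-60
```

```text
grip_width: 0.416
yaw_y 29.21 T [ 1.716 -0.401  0.086] F [2.7  8.73 1.75] w 0.
```

```bash
python3 -m pendant '[[0,0,0,0.4,0.7],[0,0,0,0.6,0.7]]' 25|tail -1;  python3 s.py|cut -c1-60
```

```text
grip_width: 0.416
yaw_y 25.62 T [ 1.758 -0.412  0.096] F [2.61 8.28 1.71] w 0.
```

```bash
python3 -m pendant '[[0,0,0,0.3,0.7],[0,0,0,0.6,0.7]]' 25|tail -1;  python3 s.py|cut -c1-60
```

```text
grip_width: 0.419
yaw_y 22.02 T [ 1.778 -0.541  0.055] F [2.97 8.92 2.95] w 0.
```

```bash
python3 -m pendant '[[0,0,0,0.3,0.7],[0,0,0,0.6,0.7]]' 25|tail -1;  python3 s.py|cut -c1-60
```

```text
grip_width: 0.415
yaw_y 18.43 T [ 1.727 -0.581  0.106] F [3.01 9.03 1.96] w 0.
```

```bash
python3 -m pendant '[[0,0,0,0.3,0.7],[0,0,0,0.5,0.7]]' 25|tail -1;  python3 s.py|cut -c1-60
```

```text
grip_width: 0.416
yaw_y 15.44 T [ 1.691 -0.662  0.038] F [4.11 8.25 0.97] w 0.
```

```bash
python3 -m pendant '[[0,0,0,0.3,0.7],[0,0,0,0.5,0.7]]' 25|tail -1;  python3 s.py|cut -c1-60
```

```text
grip_width: 0.416
yaw_y 12.44 T [ 1.781 -0.751  0.081] F [3.01 8.35 2.02] w 0.
```

```bash
python3 -m pendant '[[0,0,0,0.25,0.7],[0,0,0,0.5,0.7]]' 25|tail -1;  python3 s.py|cut -c1-60
```

```text
grip_width: 0.416
yaw_y 9.43 T [ 1.784 -0.784  0.025] F [3.39 8.35 0.67] w 0.4
```

```bash
python3 -m pendant '[[0,0,0,0.25,0.7],[0,0,0,0.5,0.7]]' 25|tail -1;  python3 s.py
```

```text
grip_width: 0.416
yaw_y 6.43 T [ 1.763 -0.774  0.104] F [4.47 9.86 1.9 ] w 0.416 j [-0.9   0.39  0.59  1.78 -0.25  1.04 -0.1 ] pos [0.5471 0.1907 0.0879]
```

Run:
```python
from h import *
p,d=camera('wrist');crop(p,160,180,480,420,'pics/w3.png',2.5)
```

```text
(no output)
```

View pics/w3.png

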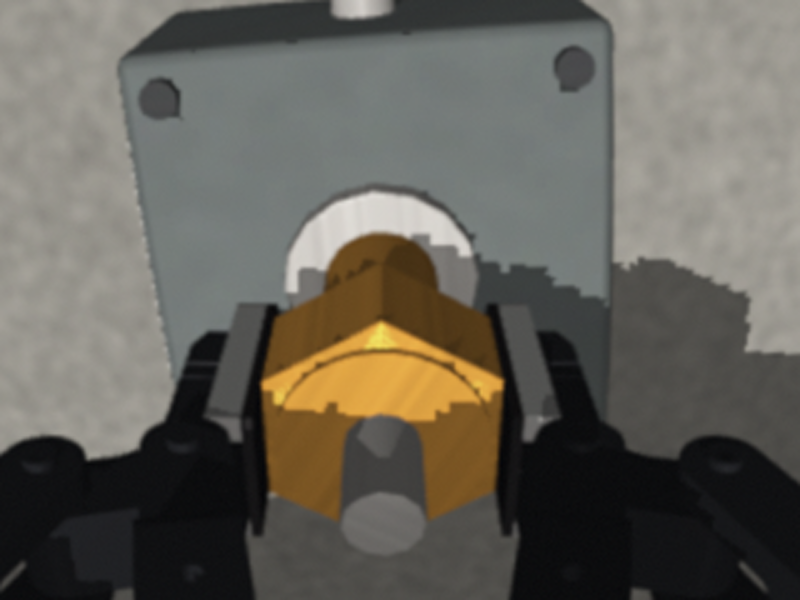

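Both pads lie flush on the flats, so the nut is turning with the fingers. I'll go on in small steps.

```bash
python3 -m pendant '[[0,0,0,0.2,0.7],[0,0,0,0.4,0.7]]' 25|tail -1;  python3 s.py|cut -c1-60
```

```text
grip_width: 0.416
yaw_y 4.05 T [ 1.737 -0.877  0.255] F [3.45 8.96 1.36] w 0.4
```

```bash
python3 -m pendant '[[0,0,0,0.2,0.7],[0,0,0,0.4,0.7]]' 25|tail -1;  python3 s.py|cut -c1-60
```

```text
grip_width: 0.416
yaw_y 1.66 T [ 1.77  -0.92   0.267] F [4.67 8.05 0.72] w 0.4
```

```bash
python3 -m pendant '[[0,0,0,0.15,0.7],[0,0,0,0.3,0.7]]' 25|tail -1;  python3 s.py|cut -c1-60
```

```text
grip_width: 0.417
yaw_y -0.12 T [ 1.766 -0.951  0.279] F [ 5.25  8.93 -0.02] w
```

```bash
python3 -m pendant '[[0,0,0,0.1,0.7],[0,0,0,0.2,0.7]]' 25|tail -1;  python3 s.py|cut -c1-60
```

```text
grip_width: 0.413
yaw_y -1.31 T [ 1.738 -0.942  0.274] F [3.49 8.7  1.13] w 0.
```

```bash
python3 -m pendant '[[0,0,0,0.1,0.7],[0,0,0,0.2,0.7]]' 25|tail -1;  python3 s.py|cut -c1-60
```

```text
grip_width: 0.417
yaw_y -2.51 T [ 1.776 -1.     0.205] F [4.16 9.27 0.69] w 0.
```

```bash
python3 -m pendant '[[0,0,0,0.1,0.7],[0,0,0,0.2,0.7]]' 25|tail -1;  python3 s.py|cut -c1-60
```

```text
grip_width: 0.415
yaw_y -3.7 T [ 1.748 -1.027  0.532] F [ 4.82  7.97 -0.03] w
```

The torque rose to 0.53 N·m after the 0.25 plateau, which is finger-tight and well under 1.1. Releasing and lifting off.

```bash
python3 -m pendant '[[0,0,0,0,0.4],[0,0,0,0,0.2],[0,0,0,0,0.2],[0,0,-1,0,0.2],[0,0,-2,0,0.2]]' 25|tail -3; python3 -m pendant '[[0,0,-0.7,0,0.2],[0.4,0,-1.7,0,0.2],[1,0,-2,0,0.2],[1,0,-2,0,0.2]]'|tail -1; python3 s.py;python3 - <<'E'
from h import *
c=get_calibration('wrist')
p,d=camera('wrist');cv2.imwrite('pics/w4.png',p[:,:,::-1])
import pickle;pickle.dump((c,p,d),open('pics/w4.pkl','wb'))
u,v=proj('wrist',c,[[.546,.189,.115]])[0].astype(int);print(u,v)
crop(p,u-45,v-45,u+45,v+45,'pics/w4n.png',6.6)
E
```

```text
ee_rot: [0.731, 0.683, -0.001, -0.0]
ft_force: [0.4, 0.3, -0.6]
grip_width: 0.799
grip_width: 0.801
yaw_y -3.7 T [-0.018  0.008  0.015] F [ 0.04 -1.31 -0.13] w 0.801 j [-1.01  0.29  0.66  1.56 -0.18  1.36 -0.39] pos [0.5484 0.2292 0.247 ]
314 277
```

View pics/w4n.png

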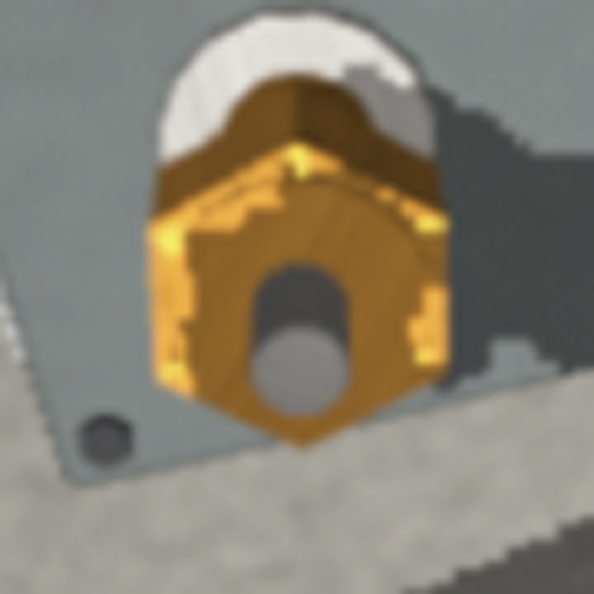

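View pics/w4.png

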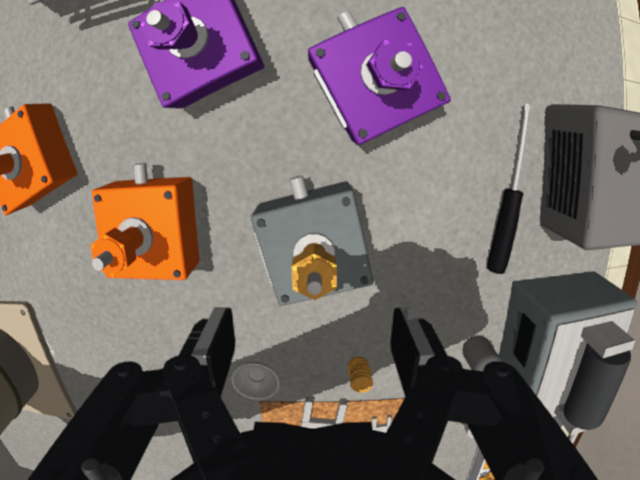

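```bash
cat > hexfit.py <<'E'
from h import *
from scipy.optimize import least_squares
def fit(c,obs,z=.113):
    obs=np.array(obs,float)
    def model(q):
        a=q[2]+np.radians(30)+np.radians(60)*np.arange(6)
        return np.stack([q[0]+.0208*np.cos(a),q[1]+.0208*np.sin(a),np.full(6,z)],1)
    def res(q):
        M=proj('wrist',c,model(q)); j=np.linalg.norm(obs[:,None]-M[None],axis=2).argmin(1)
        return (obs-M[j]).ravel()
    s=min((least_squares(res,[.546,.189,t]) for t in np.radians([0,20,40])),key=lambda s:s.cost)
    return s.x[:2],(np.degrees(s.x[2])+30)%60-30,s.cost
E
python3 - <<'E'
from hexfit import *
import pickle
c,p,d=pickle.load(open('pics/w4.pkl','rb'))
for z in(.111,.113,.115):print(fit(c,np.array([(299,146),(150,232),(155,382),(303,446),(447,377),(447,230)])/6.6+[314-45,277-45],z))
print('tube',atz('wrist',c,[(269+302/6.6,232+372/6.6)],.135))
E
```

```text
(array([0.54575485, 0.18654805]), np.float64(-2.928974021736508), np.float64(1.255202365355501))
(array([0.54580302, 0.18743806]), np.float64(-2.929033741288748), np.float64(1.2720878960044015))
(array([0.54585119, 0.18832795]), np.float64(-2.9290942413941607), np.float64(1.4752601597117325))
tube [[0.54600846 0.18882149 0.135     ]]
```

Nut fit: centre about (0.546, 0.188), flats at about −3°. Next I'll look at the spanner closely from the wrist camera.

```bash
python3 -m pendant '[[-1.5,0,0,0.3,0.2],[-3,0,0,0.6,0.3],[-4.5,0,0,0.9,0.3],[-6,0,0,1.2,0.3],[-7.5,0,0,1.2,0.3]]' 25|tail -1; python3 -m pendant '[[-1.5,-0.1,0,0,0.3],[-3,-0.3,0,0,0.3],[-3.9,-0.5,0,0,0.3],[-3.9,-0.5,0,0,0.3]]'|tail -1; python3 s.py;python3 - <<'E'
from h import *
c=get_calibration('wrist')
p,d=camera('wrist');cv2.imwrite('pics/w5.png',p[:,:,::-1])
import pickle;pickle.dump((c,p,d),open('pics/w5.pkl','wb'))
E
```

```text
grip_width: 0.701
grip_width: 0.699
yaw_y -11.47 T [0.046 0.005 0.041] F [-0.8   0.74 -0.44] w 0.699 j [-0.53  0.13  0.97  1.74 -0.11  1.33  0.27] pos [ 0.4759 -0.2253  0.2458]
```

View pics/w5.png

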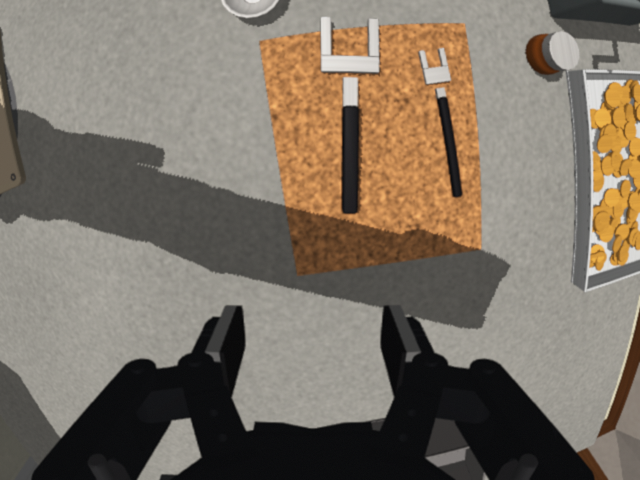

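The large spanner is plain at handle (350,160), jaw (350,45). The small one at (450,150) is clearly narrower. Zooming in to measure.

Run:
```python
from h import *
import pickle
c,p,d=pickle.load(open('pics/w5.pkl','rb'))
crop(p,300,10,400,220,'pics/w5n.png',2.8)
m=(p.max(2)<55); m[:95]=0;m[222:]=0;m[:,:335]=0;m[:,368:]=0
v,u=np.nonzero(m); print(u.min(),u.max(),v.min(),v.max())
q=atz('wrist',c,np.stack([u,v],1),.022)[:,:2]
(cx,cy),(w,h),a=cv2.minAreaRect(q.astype(np.float32));print('handle',cx,cy,w,h,a)
mu=q.mean(0);V=np.linalg.svd(q-mu)[2];print(mu,np.degrees(np.arctan2(V[0,1],V[0,0]))%180)
s=((p.min(2)>120)&(p.max(2).astype(int)-p.min(2)<30)); s[:10]=0;s[108:]=0;s[:,:316]=0;s[:,385:]=0
v,u=np.nonzero(s);P=atz('wrist',c,np.stack([u,v],1),.015)
cv2.imwrite('pics/m.png',cv2.resize(s[0:120,300:400].astype(np.uint8)*255,None,fx=4,fy=4))
```

```text
342 359 107 212
handle 0.5191082954406738 -0.18966041505336761 0.10586347430944443 0.016380127519369125 78.76197052001953
[ 0.51927362 -0.18889301] 78.87242291251064
```

View pics/w5n.png

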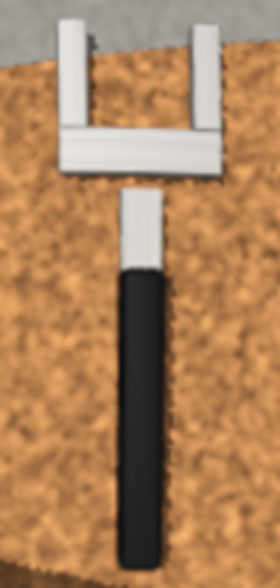

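Run:
```python
from h import *
import pickle
c,p,d=pickle.load(open('pics/w5.pkl','rb'))
t=atz('wrist',c,np.array([(73,20),(205,25),(141,176),(141,270),(141,567)])/2.8+[300,10],.015);print(t.round(4))
h=atz('wrist',c,np.array([(141,270),(141,567)])/2.8+[300,10],.023);print(h.round(4),h.mean(0))
x=np.array([np.cos(np.radians(78.8)),np.sin(np.radians(78.8)),0])
mid=(t[0]+t[1])/2; jaw=mid-.017*x; print('jaw',jaw,'grip from jaw',jaw-.125*x,'grip from handle',h.mean(0)+.005*x)
g=np.array([.5192,-.1892,0])+.005*x
tgt=g+.025*x; tgt[2]=.05; print(tgt,plan(tgt))
```

```text
[[ 0.5248 -0.0422  0.015 ]
 [ 0.5706 -0.0515  0.015 ]
 [ 0.5366 -0.1037  0.015 ]
 [ 0.53   -0.1372  0.015 ]
 [ 0.5102 -0.2442  0.015 ]]
[[ 0.5291 -0.1373  0.023 ]
 [ 0.5098 -0.242   0.023 ]] [ 0.51947299 -0.18967072  0.023     ]
jaw [ 0.54441788 -0.06353618  0.015     ] grip from jaw [ 0.52013858 -0.18615557  0.015     ] grip from handle [ 0.52044416 -0.18476595  0.023     ]
[ 0.52502703 -0.15977135  0.05      ] [1.78298842 0.86983712 4.89194008]
```

```bash
python3 -m pendant '[[1,0.5,1,0,0.5],[1.78,0.87,2,0,0.5],[1.78,0.87,3.4,0,0.5],[1.78,0.87,4.8,0,0.5],[1.78,0.87,4.8,0,0.5]]' 60|tail -1; python3 -m pendant '[[0,0,0,0,0.5],[0,0,0,0,0.5]]'|tail -1;  python3 s.py;python3 - <<'E'
from h import *
print(plan([.525,-.160,.006]))
c=get_calibration('wrist')
p,d=camera('wrist');cv2.imwrite('pics/w6.png',p[:,:,::-1])
E
```

```text
grip_width: 0.498
grip_width: 0.498
yaw_y -11.04 T [0.051 0.038 0.006] F [-0.44  0.26 -0.22] w 0.498 j [-0.47  0.44  0.82  1.88 -0.39  0.98  0.33] pos [ 0.5281 -0.1582  0.0567]
[-0.05986846 -0.07294607  1.26783938]
```

View pics/w6.png

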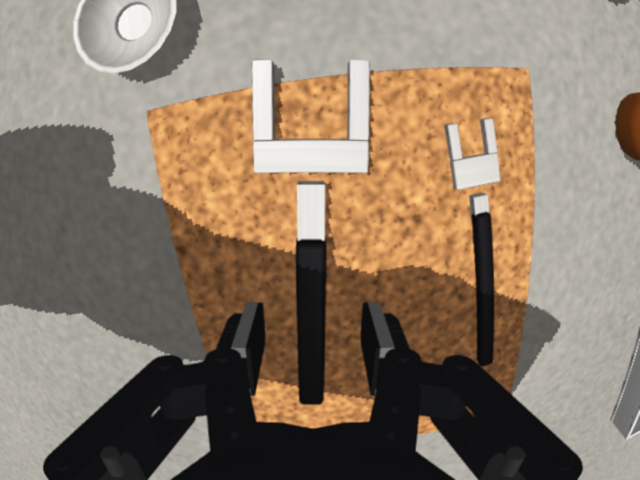

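```bash
python3 -m pendant '[[-0.05,-0.04,0.5,0,0.5],[-0.05,-0.05,0.9,0,0.5],[-0.05,-0.05,1.15,0,0.5],[-0.05,-0.05,1.15,0,0.5]]' 60; python3 s.py
```

```text
clock: 13.25
position: [0.5235, -0.1597, 0.0074]
ee_rot: [0.772, 0.636, -0.001, -0.001]
ft_force: [-0.1, 0.7, 0.1]
grip_width: 0.502
yaw_y -11.06 T [-0.    -0.033  0.019] F [-0.11  0.73  0.14] w 0.502 j [-0.42  0.51  0.77  1.91 -0.45  0.9   0.38] pos [ 0.5235 -0.1597  0.0074]
```

```bash
python3 -m pendant '[[0,0,0,0,0.7],[0,0,0,0,1],[0,0,0,0,1],[0,0,0,0,1],[0,0,0,0,1]]' 80; python3 s.py
```

```text
clock: 13.88
position: [0.525, -0.1599, 0.0093]
ee_rot: [0.772, 0.636, 0.001, 0.001]
ft_force: [0.1, -0.6, 6.3]
grip_width: 0.158
yaw_y -11.06 T [-0.029  0.14  -0.024] F [ 0.12 -0.59  6.27] w 0.158 j [-0.42  0.51  0.77  1.91 -0.45  0.9   0.38] pos [ 0.525  -0.1599  0.0093]
```

```bash
python3 -m pendant '[[0,0,-0.3,0,1],[0,0,-1,0,1],[0,0,-2,0,1],[0,0,-3.1,0,1],[0,0,-3.9,0,1]]' 80|tail -2; python3 s.py;  python3 - <<'E'
from h import *
p,d=camera('wrist');cv2.imwrite('pics/w7.png',p[:,:,::-1])
E
```

```text
ft_force: [0.4, 0.9, -3.1]
grip_width: 0.16
yaw_y -11.08 T [ 0.003 -0.045 -0.031] F [ 0.36  0.88 -3.15] w 0.16 j [-0.56  0.28  0.92  1.79 -0.24  1.18  0.23] pos [ 0.5242 -0.16    0.1666]
```

View pics/w7.png

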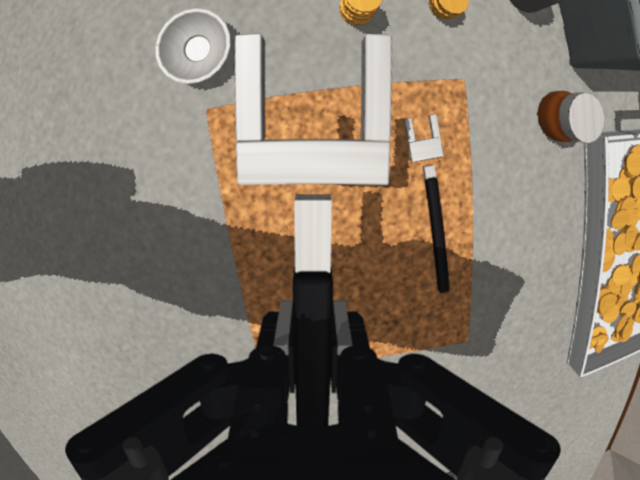

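Run:
```python
from h import *
o=manip.get_obs();c=get_calibration('wrist');p,d=camera('wrist')
import pickle;pickle.dump((o,c,p,d),open('pics/w7.pkl','wb'))
P=cloud('wrist',c,d);r=R.from_quat(o['ee_rot'])
T=lambda u,v:(r.inv().apply(np.nanmedian(P[v-2:v+3,u-2:u+3].reshape(-1,3),0)-o['position'])*1000).round(1)
for q in [(250,45),(250,90),(250,130),(377,45),(377,90),(377,130),(312,165),(270,165),(360,165),(313,215),(313,260),(313,290)]: print(q,T(*q),d[q[1],q[0]])
crop(p,220,20,410,280,'pics/w7n.png',2.3)
```

```text
(250, 45) [111.9 -23.8  -5.4] 0.119879596
(250, 90) [ 94.8 -24.   -5.4] 0.12636873
(250, 130) [ 79.8 -24.1  -5.7] 0.12992963
(377, 45) [111.9  22.   -5.4] 0.120244764
(377, 90) [94.8 22.3 -5.6] 0.12626117
(377, 130) [79.7 22.4 -5.4] 0.13159597
(312, 165) [66.4 -1.4 -5.5] 0.13522568
(270, 165) [ 66.7 -16.9  -5.9] 0.1338703
(360, 165) [66.6 16.3 -5.3] 0.13468567
(313, 215) [47.3 -1.  -5.6] 0.14072011
(313, 260) [28.8 -1.1 -5.6] 0.14732823
(313, 290) [ 19.6  -1.1 -13.7] 0.14306052
```

View pics/w7n.png

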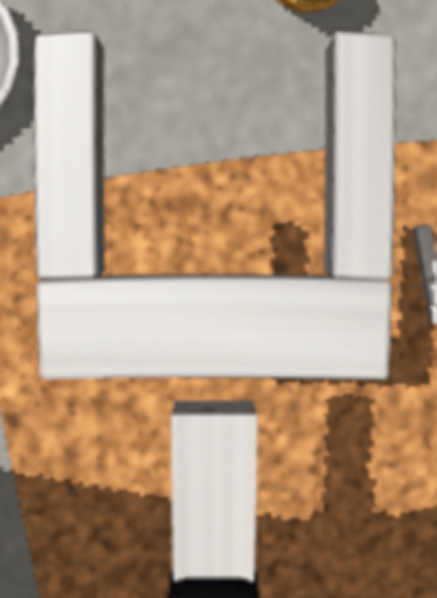

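```bash
python3 -m pendant '[[0.9,0.3,0,-1.4,1],[1.8,0.6,0,-2.8,1],[2.7,1,0,-4.2,1],[3.6,1.3,0,-5.6,1],[4.5,1.6,0,-7,1]]' 80|tail -2; python3 s.py
python3 - <<'E'
from h import *
print(plan([.681,.102,.16]))
E
```

```text
ft_force: [0.7, 0.4, -3.2]
grip_width: 0.165
yaw_y 31.22 T [-0.098 -0.101 -0.02 ] F [ 0.71  0.38 -3.17] w 0.165 j [-0.6   0.43  0.68  1.59 -0.28  1.23  0.67] pos [0.6213 0.0058 0.1631]
[1.28383576 2.52308118 0.07495625]
```

```bash
python3 -m pendant '[[0.4,0.8,0,-1.4,1],[0.8,1.6,0,-2.8,1],[1.28,2.5,0,-4.2,1],[1.28,2.5,0,-4.3,1],[1.28,2.5,0,-4.3,1]]' 80|tail -2; python3 s.py
python3 - <<'E'
from h import *
o=manip.get_obs();c=get_calibration('wrist');p,d=camera('wrist')
cv2.imwrite('pics/w8.png',p[:,:,::-1])
import pickle;pickle.dump((o,c,p,d),open('pics/w8.pkl','wb'))
print(plan([.681,.102,.1055]))
E
```

```text
ft_force: [0.2, -1.7, -2.8]
grip_width: 0.16
yaw_y 56.68 T [-0.059 -0.027 -0.01 ] F [ 0.19 -1.69 -2.79] w 0.16 j [-0.58  0.55  0.55  1.39 -0.29  1.28  0.97] pos [0.6803 0.0993 0.1631]
[0.03194583 0.07971647 1.45139482]
```

View pics/w8.png

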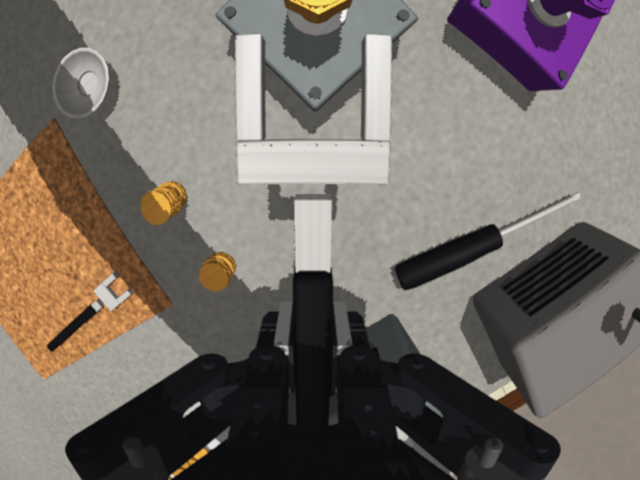

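```bash
python3 -m pendant '[[0,0.08,0.5,0,1],[0,0.08,1,0,1],[0,0.08,1.4,0,1],[0,0.08,1.4,0,1]]' 80|tail -2; python3 s.py
python3 - <<'E'
from h import *
o=manip.get_obs();c=get_calibration('wrist');p,d=camera('wrist')
cv2.imwrite('pics/w9.png',p[:,:,::-1])
import pickle;pickle.dump((o,c,p,d),open('pics/w9.pkl','wb'))
crop(p,215,0,410,200,'pics/w9n.png',3)
x=np.array([np.cos(np.radians(146.9)),np.sin(np.radians(146.9)),0])
print(plan(np.array([.5468,.1895,.1055])-.1*x),plan(np.array([.5468,.1895,.1055])-.16*x))
E
```

```text
ft_force: [-0.9, 0.1, -2.5]
grip_width: 0.163
yaw_y 56.73 T [-0.012 -0.02   0.014] F [-0.86  0.09 -2.53] w 0.163 j [-0.58  0.61  0.53  1.44 -0.31  1.19  0.98] pos [0.6816 0.1025 0.1062]
[ 1.52603807 -0.0332606   0.05357943] [ 0.02604487 -0.02894647  0.0522445 ]
```

View pics/w9n.png

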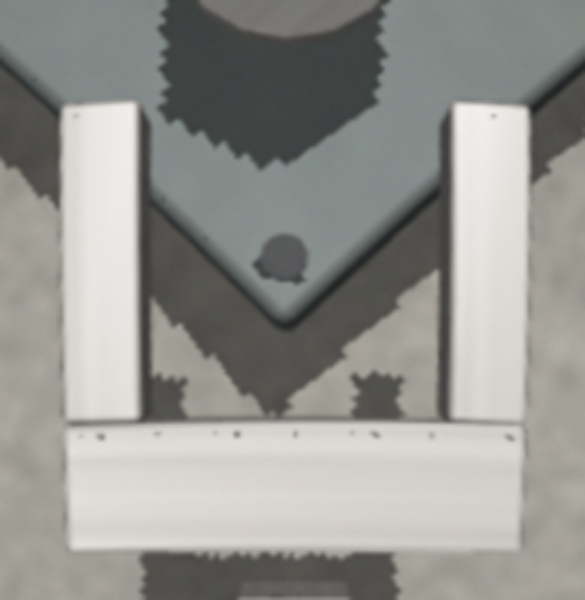

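```bash
python3 -m pendant '[[0.15,-0.02,0,0,1],[0.3,-0.02,0,0,1],[0.45,-0.02,0,0,1],[0.45,-0.02,0,0,1]]' 80|tail -2; python3 s.py
python3 - <<'E'
from h import *
o=manip.get_obs();c=get_calibration('wrist');p,d=camera('wrist')
cv2.imwrite('pics/w10.png',p[:,:,::-1])
import pickle;pickle.dump((o,c,p,d),open('pics/w10.pkl','wb'))
crop(p,215,0,410,200,'pics/w10n.png',3)
p,d=camera('scene');crop(p,300,220,420,320,'pics/s10.png',6)
E
```

```text
ft_force: [0.1, 0.3, -3.7]
grip_width: 0.163
yaw_y 56.8 T [ 0.05  -0.002 -0.038] F [ 0.1   0.28 -3.73] w 0.163 j [-0.61  0.57  0.53  1.48 -0.3   1.17  0.96] pos [0.6669 0.1127 0.1087]
```

View pics/w10n.png

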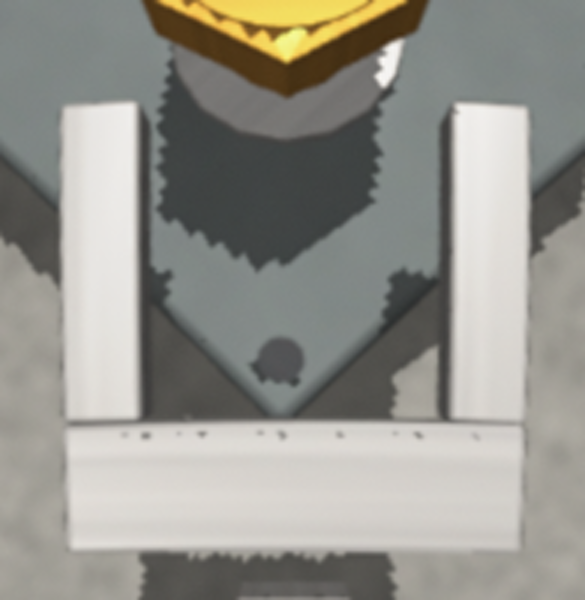

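View pics/s10.png

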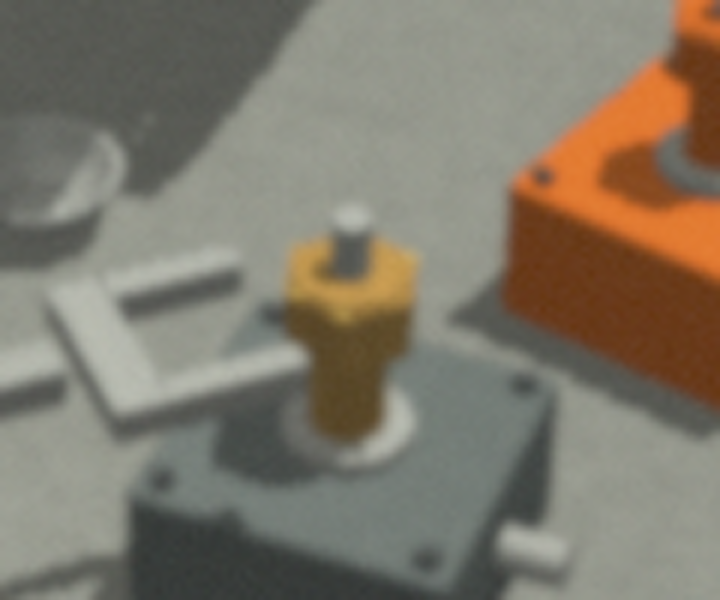

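Run:
```python
from h import *
import pickle
o,c,p,d=pickle.load(open('pics/w10.pkl','rb'))
P=cloud('wrist',c,d)
for u,v in [(250,45),(250,100),(377,45),(377,100),(312,160),(311,3),(311,8),(300,5),(322,5),(280,60)]: print((u,v),P[v,u].round(4))
```

```text
(250, 45) [0.5589 0.1549 0.1151]
(250, 100) [0.5758 0.1431 0.1124]
(377, 45) [0.584  0.1931 0.1152]
(377, 100) [0.6014 0.1821 0.1138]
(312, 160) [0.6074 0.1497 0.1143]
(311, 3) [0.5582 0.1816 0.1167]
(311, 8) [0.5596 0.1807 0.1157]
(300, 5) [0.5567 0.1779 0.1168]
(322, 5) [0.5607 0.1846 0.1157]
(280, 60) [0.5589 0.1618 0.0546]
```

```bash
python3 -m pendant '[[0,-0.02,0.06,0,1],[0.1,-0.02,0.06,0,1],[0.2,-0.02,0.06,0,1],[0.3,-0.02,0.06,0,1],[0.4,-0.02,0.06,0,1]]' 80|tail -2; python3 s.py
python3 - <<'E'
from h import *
p,d=camera('wrist')
crop(p,215,0,410,200,'pics/w11n.png',3)
E
```

```text
ft_force: [-0.5, -0.3, -2.8]
grip_width: 0.16
yaw_y 56.76 T [ 0.013 -0.011 -0.005] F [-0.54 -0.29 -2.83] w 0.16 j [-0.63  0.55  0.53  1.52 -0.29  1.15  0.94] pos [0.6532 0.1203 0.1061]
```

View pics/w11n.png

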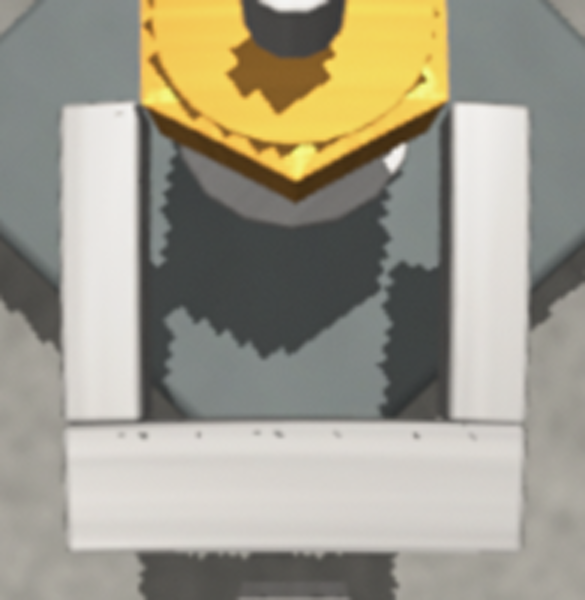

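```bash
python3 -m pendant '[[0.1,0,0,0,1],[0.2,0,0,0,1],[0.3,0,0,0,1]]' 80|tail -2; python3 s.py; python3 -m pendant '[[0.12,0,0,0,1],[0.24,0,0,0,1],[0.35,0,0,0,1],[0.35,0,0,0,1]]' 80|tail -2; python3 s.py
python3 - <<'E'
from h import *
p,d=camera('wrist')
crop(p,215,0,410,200,'pics/w12n.png',3)
E
```

```text
ft_force: [0.1, -0.6, -2.6]
grip_width: 0.16
yaw_y 56.75 T [-0.046  0.001  0.026] F [ 0.12 -0.61 -2.58] w 0.16 j [-0.65  0.53  0.53  1.54 -0.28  1.15  0.93] pos [0.6432 0.1268 0.106 ]
ft_force: [0.7, 0.8, -3.0]
grip_width: 0.16
yaw_y 56.77 T [-0.025 -0.014  0.064] F [ 0.71  0.84 -3.01] w 0.16 j [-0.68  0.51  0.53  1.57 -0.28  1.14  0.91] pos [0.6315 0.1347 0.1061]
```

View pics/w12n.png

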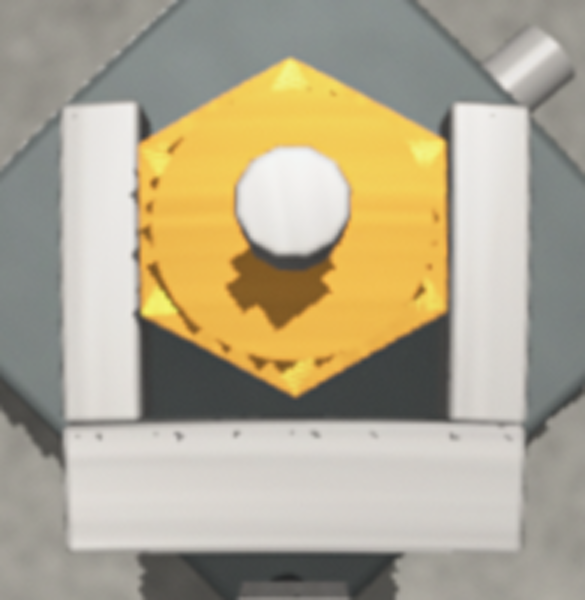

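Jaw is on the nut, centred, with no contact force. Now turning clockwise along an arc of 100 mm radius about the nut.

```bash
python3 -m pendant '[[0,-0.16,0,0.6,1],[0.02,-0.31,0,1.2,1],[0.04,-0.47,0,1.8,1],[0.08,-0.62,0,2.4,1],[0.12,-0.77,0,3,1]]' 80|tail -2; python3 s.py
```

```text
ft_force: [2.2, 1.7, -3.6]
grip_width: 0.163
yaw_y 38.74 T [ 0.605 -0.554  0.742] F [ 2.18  1.73 -3.59] w 0.163 j [-0.72  0.47  0.61  1.65 -0.29  1.12  0.64] pos [0.6114 0.112  0.1063]
```

```bash
python3 -m pendant '[[0,-0.16,0,0.6,1],[0.02,-0.31,0,1.2,1],[0.04,-0.47,0,1.8,1],[0.08,-0.62,0,2.4,1],[0.12,-0.77,0,3,1]]' 80|tail -2; python3 s.py
python3 - <<'E'
from h import *
p,d=camera('wrist')
crop(p,215,0,410,200,'pics/w13n.png',3)
E
```

```text
ft_force: [2.3, 1.4, -4.7]
grip_width: 0.162
yaw_y 20.73 T [ 0.282 -0.519  0.796] F [ 2.29  1.42 -4.68] w 0.162 j [-0.79  0.42  0.69  1.73 -0.3   1.09  0.35] pos [0.5844 0.0961 0.1064]
```

View pics/w13n.png

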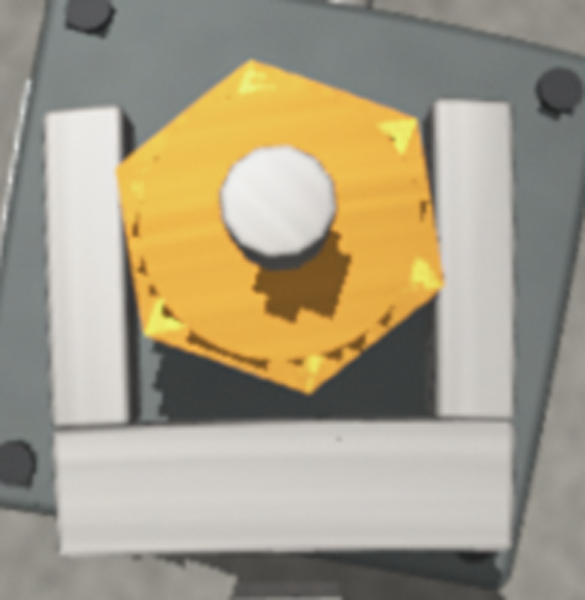

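```bash
python3 -m pendant '[[0,-0.16,0,0.6,1],[0.02,-0.31,0,1.2,1],[0.04,-0.47,0,1.8,1],[0.08,-0.62,0,2.4,1],[0.12,-0.77,0,3,1]]' 90|tail -2; python3 s.py;python3 -m pendant '[[0,-0.16,0,0.6,1],[0.02,-0.31,0,1.2,1],[0.03,-0.39,0,1.5,1]]' 90|tail -2; python3 s.py
python3 - <<'E'
from h import *
o=manip.get_obs();c=get_calibration('wrist');p,d=camera('wrist')
import pickle;pickle.dump((o,c,p,d),open('pics/w14.pkl','wb'))
crop(p,215,0,410,200,'pics/w14n.png',3)
E
```

```text
ft_force: [1.8, 0.8, -3.6]
grip_width: 0.158
yaw_y 2.76 T [ 0.132 -0.525  0.876] F [ 1.85  0.76 -3.61] w 0.158 j [-0.88  0.37  0.77  1.82 -0.29  1.07  0.04] pos [0.5538 0.0893 0.1063]
ft_force: [1.7, -0.6, -4.1]
grip_width: 0.155
yaw_y -6.23 T [-0.174 -0.563  0.85 ] F [ 1.75 -0.56 -4.07] w 0.155 j [-0.93  0.34  0.81  1.86 -0.28  1.06 -0.13] pos [0.5381 0.0896 0.1063]
```

View pics/w14n.png

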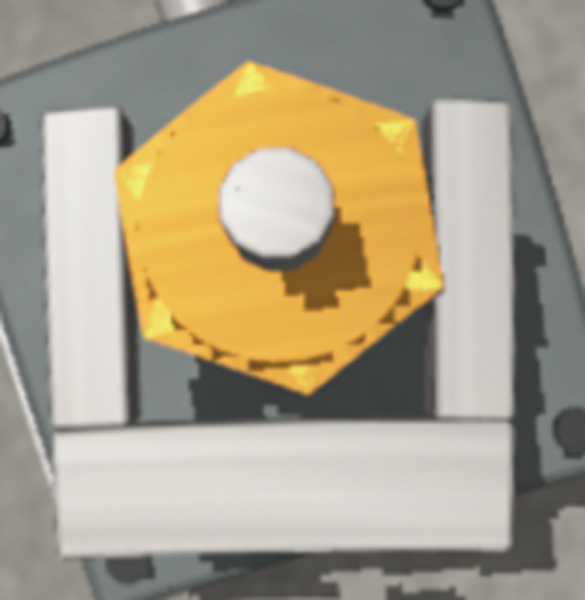

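Run:
```python
from hexfit import *
import pickle
o,c,p,d=pickle.load(open('pics/w14.pkl','rb'))
print(fit(c,np.array([(250,62),(117,175),(145,337),(308,395),(442,287),(414,120)])/3+[215,0],.115))
# baseline w12: camera pose reconstructed by tool motion (pos,yaw known)
M=R.from_quat(o['ee_rot']); rel=M.inv().apply(c['position']-o['position']); rr=M.inv()*R.from_quat(c['rotation'])
M2=R.from_euler('z',56.77+6.23,degrees=True)*M
c2=dict(c); c2['position']=np.array([.6315,.1347,.1061])+M2.apply(rel); c2['rotation']=(M2*rr).as_quat()
print(fit(c2,np.array([(290,58),(138,145),(140,315),(295,397),(447,312),(447,142)])/3+[215,0],.115))
```

```text
(array([0.54598262, 0.18868065]), np.float64(3.5278160030000336), np.float64(2.107136413717254))
(array([0.54758838, 0.18814856]), np.float64(-2.6538971008408723), np.float64(0.2902546160345033))
```

```bash
python3 -m pendant '[[0,-0.09,0,0.35,1],[0.01,-0.18,0,0.7,1],[0.02,-0.27,0,1.05,1],[0.02,-0.27,0,1.05,1]]' 90|tail -2; python3 s.py
python3 - <<'E'
from h import *
o=manip.get_obs();c=get_calibration('wrist');p,d=camera('wrist')
import pickle;pickle.dump((o,c,p,d),open('pics/w15.pkl','wb'))
crop(p,215,0,410,200,'pics/w15n.png',3)
E
```

```text
ft_force: [1.6, -2.4, -3.5]
grip_width: 0.154
yaw_y -12.48 T [-0.53  -0.265  0.792] F [ 1.62 -2.39 -3.46] w 0.154 j [-0.97  0.32  0.83  1.88 -0.27  1.06 -0.25] pos [0.5272 0.0912 0.1061]
```

View pics/w15n.png

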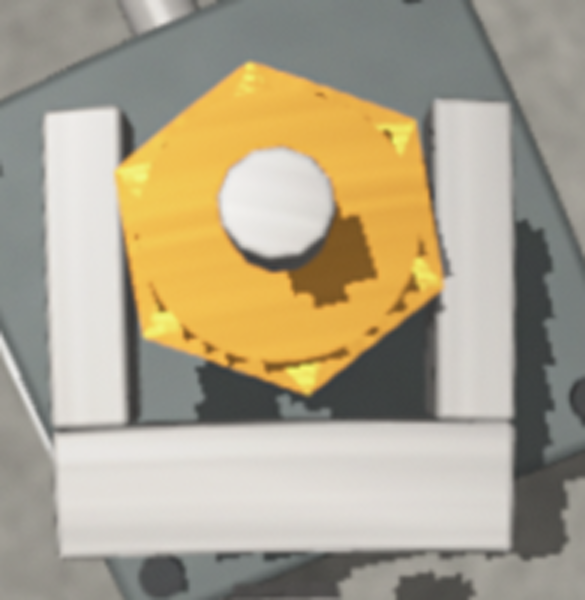

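```bash
python3 -m pendant '[[0,0.09,0,-0.35,1],[0.01,0.18,0,-0.7,1],[0.01,0.18,0,-0.7,1]]' 90|tail -2; python3 s.py
python3 - <<'E'
from h import *
o=manip.get_obs();c=get_calibration('wrist');p,d=camera('wrist')
import pickle;pickle.dump((o,c,p,d),open('pics/w16.pkl','wb'))
crop(p,215,0,410,200,'pics/w16n.png',3)
E
```

```text
ft_force: [-4.1, -1.1, -2.0]
grip_width: 0.16
yaw_y -8.36 T [-0.244  0.746  0.379] F [-4.07 -1.1  -1.99] w 0.16 j [-0.94  0.33  0.81  1.87 -0.27  1.06 -0.17] pos [0.5334 0.0901 0.1056]
```

View pics/w16n.png

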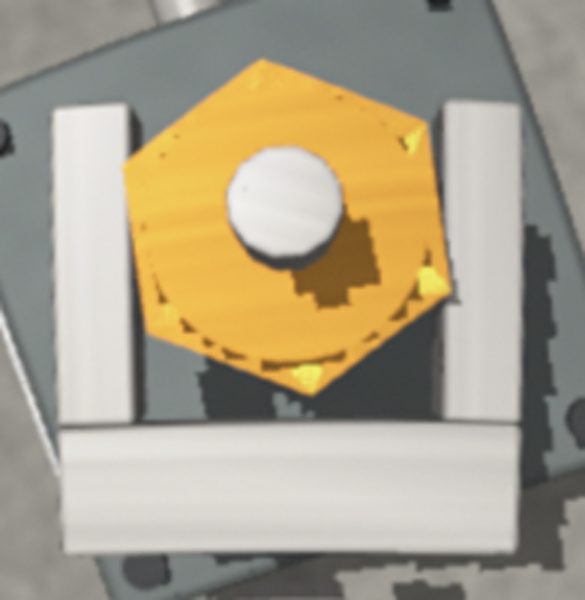

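Run:
```python
from hexfit import *
import pickle
for n,L in (('w15',[(250,62),(117,175),(144,337),(310,395),(442,287),(415,120)]),('w16',[(263,60),(125,167),(147,332),(313,395),(450,292),(428,122)])):
    o,c,p,d=pickle.load(open(f'pics/{n}.pkl','rb'))
    print(n,fit(c,np.array(L)/3+[215,0],.115))
```

```text
w15 (array([0.5459509, 0.1886822]), np.float64(-2.6881869798656197), np.float64(2.173388407361325))
w16 (array([0.54605093, 0.18873509]), np.float64(-0.38682787822540377), np.float64(1.096209533917759))
```

```bash
python3 -m pendant '[[0,0.07,0,-0.25,1],[0,0.13,0,-0.5,1],[0,0.13,0,-0.5,1]]' 90|tail -2; python3 s.py
python3 - <<'E'
from h import *
o=manip.get_obs();c=get_calibration('wrist');p,d=camera('wrist')
import pickle;pickle.dump((o,c,p,d),open('pics/w17.pkl','wb'))
crop(p,215,0,410,200,'pics/w17n.png',3)
E
```

```text
ft_force: [-4.0, -2.9, -3.0]
grip_width: 0.158
yaw_y -5.34 T [-0.434  1.062  0.501] F [-4.03 -2.92 -2.96] w 0.158 j [-0.92  0.34  0.8   1.85 -0.28  1.06 -0.11] pos [0.5389 0.0895 0.1058]
```

View pics/w17n.png

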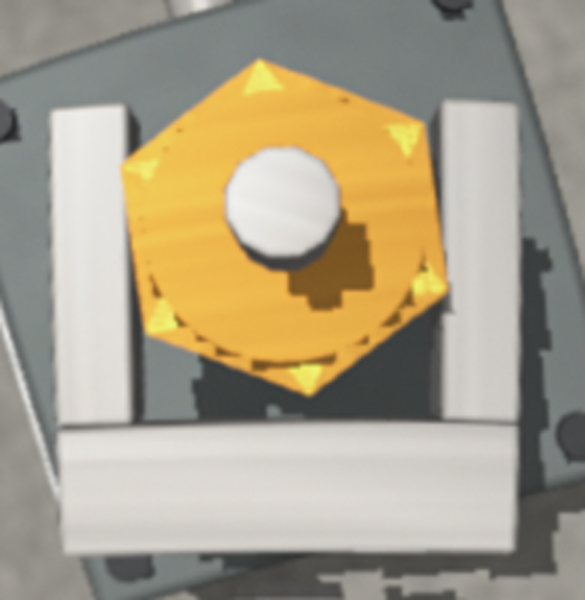

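The nut followed the spanner back a little, because its run is loose in reverse. I'll retighten it to the same angle (below 1.1 N·m), then lift the jaw straight up so nothing drags it back.

```bash
python3 -m pendant '[[0,-0.1,0,0.35,1],[0,-0.2,0,0.7,1],[0,-0.28,0,1,1],[0,-0.28,0,1,1]]' 90|tail -2
cat > m.py <<'E'
from h import *
import sys,pickle
o=manip.get_obs();c=get_calibration('wrist')
r=o['position']-np.array([.546,.189,0]);F=o['ft_force'];M=R.from_quat(o['ee_rot'])
print('Mnut',round(o['torque'][2]+r[0]*F[1]-r[1]*F[0],2),'Ftool',M.inv().apply(F).round(1))
if len(sys.argv)>1:
    p,d=camera('wrist');n=sys.argv[1]
    pickle.dump((o,c,p,d),open(f'pics/{n}.pkl','wb'));crop(p,215,0,410,200,f'pics/{n}n.png',3)
E
python3 s.py; python3 m.py w18
```

```text
ft_force: [0.6, -1.2, -3.1]
grip_width: 0.157
yaw_y -11.34 T [-0.375 -0.168  0.629] F [ 0.6  -1.17 -3.07] w 0.157 j [-0.96  0.32  0.83  1.88 -0.27  1.06 -0.22] pos [0.5287 0.0909 0.1063]
Mnut 0.71 Ftool [-1.   0.8  3.1]
```

View pics/w18n.png

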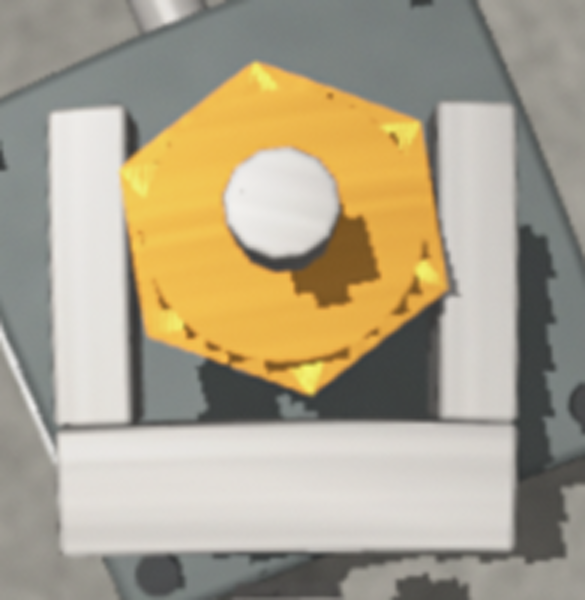

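```bash
python3 -m pendant '[[0,0.03,0,-0.15,1],[0,0.03,0,-0.15,1]]' 90|tail -1; python3 s.py; python3 m.py
```

```text
grip_width: 0.162
yaw_y -10.42 T [-0.06  -0.288  0.354] F [ 1.32 -0.05 -3.56] w 0.162 j [-0.96  0.32  0.82  1.88 -0.27  1.06 -0.21] pos [0.5296 0.0907 0.1061]
Mnut 0.48 Ftool [0.2 1.3 3.6]
```

```bash
python3 -m pendant '[[0,0.04,0,-0.15,1],[0,0.04,0,-0.15,1]]' 90|tail -1; python3 s.py; python3 m.py
```

```text
grip_width: 0.152
yaw_y -9.53 T [ 0.211 -0.124  0.261] F [ 0.38  0.66 -2.72] w 0.152 j [-0.95  0.32  0.82  1.87 -0.27  1.06 -0.19] pos [0.5309 0.0904 0.106 ]
Mnut 0.29 Ftool [0.7 0.3 2.7]
```

```bash
python3 -m pendant '[[0,0.02,0,-0.08,1],[0,0.02,0,-0.08,1]]' 90|tail -1; python3 s.py; python3 m.py w19
```

```text
grip_width: 0.159
yaw_y -9.06 T [0.328 0.078 0.197] F [ 0.13  2.58 -2.67] w 0.159 j [-0.95  0.32  0.82  1.87 -0.27  1.06 -0.18] pos [0.5316 0.0903 0.106 ]
Mnut 0.17 Ftool [ 2.6 -0.3  2.7]
```

View pics/w19n.png

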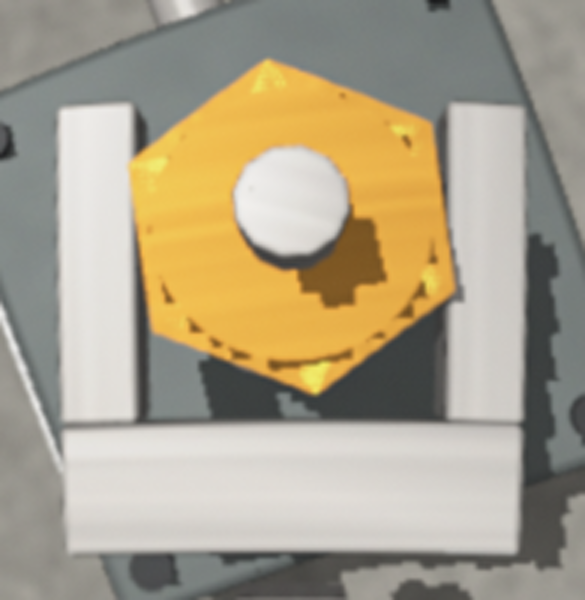

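```bash
python3 - <<'E'
from hexfit import *
import pickle
for n,L in (('w18',[(256,62),(122,172),(147,336),(312,396),(447,289),(420,121)]),('w19',[(268,58),(130,163),(153,330),(317,396),(456,292),(432,122)])):
    o,c,p,d=pickle.load(open(f'pics/{n}.pkl','rb'))
    print(n,fit(c,np.array(L)/3+[215,0],.115))
E
python3 -m pendant '[[0,0,-0.15,0,1],[0,0,-0.3,0,1],[0,0,-0.5,0,1],[0,0,-0.7,0,1],[0,0,-0.7,0,1]]' 90|tail -1; python3 s.py; python3 m.py w20
```

```text
w18 (array([0.54597481, 0.18868664]), np.float64(-2.144549948597465), np.float64(1.1835889551546883))
w19 (array([0.54603802, 0.18882401]), np.float64(-1.318027798439445), np.float64(0.4363996202295901))
grip_width: 0.156
yaw_y -8.89 T [ 2.258 -1.264 -0.119] F [  6.02  13.73 -15.6 ] w 0.156 j [-0.97  0.28  0.83  1.85 -0.24  1.11 -0.21] pos [0.5317 0.0937 0.1339]
Mnut 0.26 Ftool [14.4  3.8 15.6]
```

View pics/w20n.png

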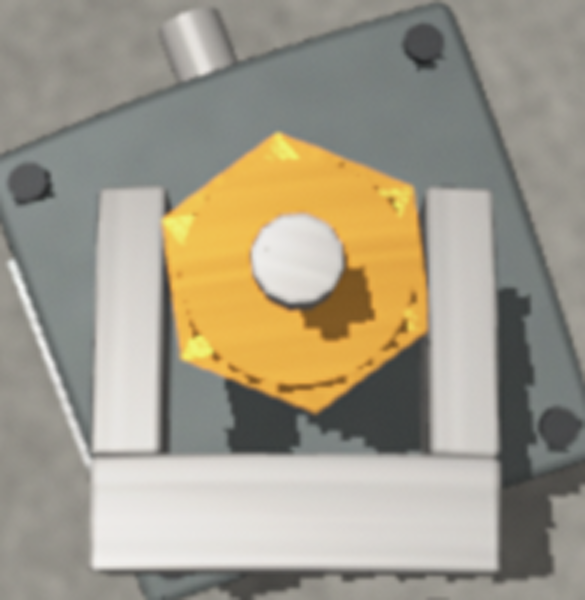

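```bash
python3 -m pendant '[[0,0,0.15,0,1],[0,0,0.3,0,1],[0,0,0.45,0,1],[0,0,0.6,0,1],[0,0,0.6,0,1]]' 90|tail -1; python3 s.py; python3 m.py w21;python3 - <<'E'
from h import *
p,d=camera('scene');crop(p,280,200,420,320,'pics/s21.png',5)
E
```

```text
grip_width: 0.157
yaw_y -9.22 T [-1.513  0.41   0.453] F [-2.2  -9.16  2.48] w 0.157 j [-0.95  0.32  0.82  1.87 -0.26  1.07 -0.18] pos [0.5313 0.0868 0.1098]
Mnut 0.36 Ftool [-9.4 -0.7 -2.4]
```

View pics/w21n.png

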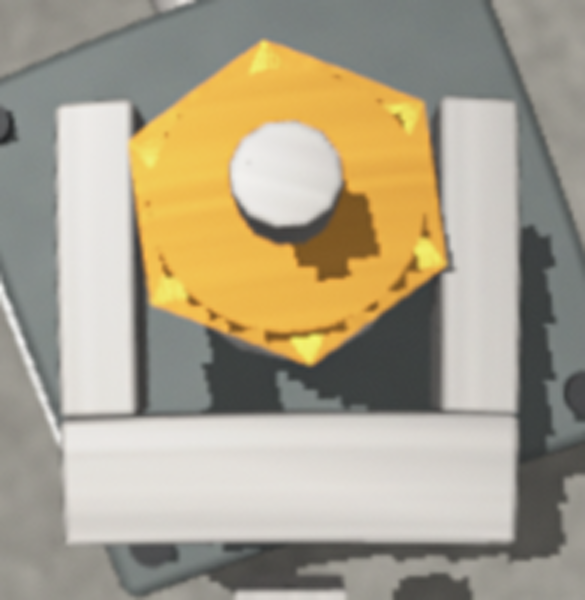

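View pics/s21.png

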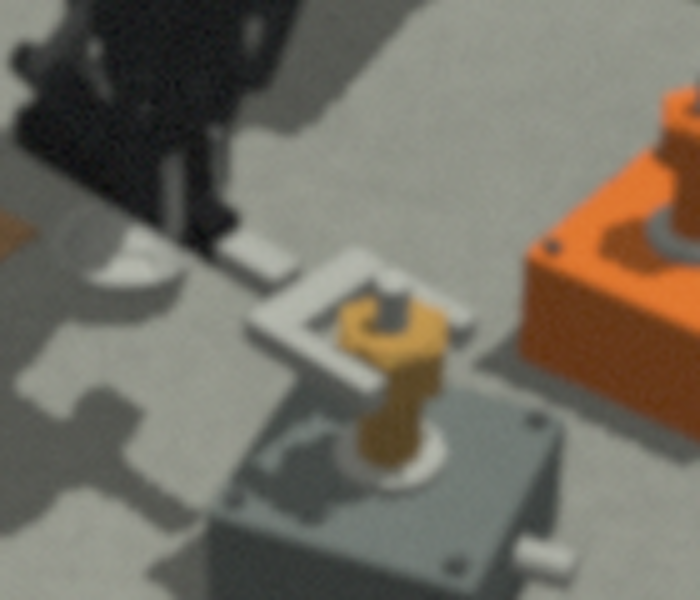

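```bash
python3 -m pendant '[[-0.03,-0.05,0,0.2,1],[-0.03,-0.11,0,0.4,1],[-0.03,-0.16,0,0.6,1],[-0.03,-0.19,0,0.7,1],[-0.03,-0.19,0,0.7,1]]' 90|tail -1; python3 s.py; python3 m.py w22
```

```text
grip_width: 0.158
yaw_y -13.34 T [-1.054 -0.514  0.723] F [ 1.4  -7.04  1.43] w 0.158 j [-0.98  0.3   0.84  1.89 -0.25  1.06 -0.27] pos [0.5245 0.0884 0.1104]
Mnut 1.02 Ftool [-6.5  3.  -1.4]
```

View pics/w22n.png

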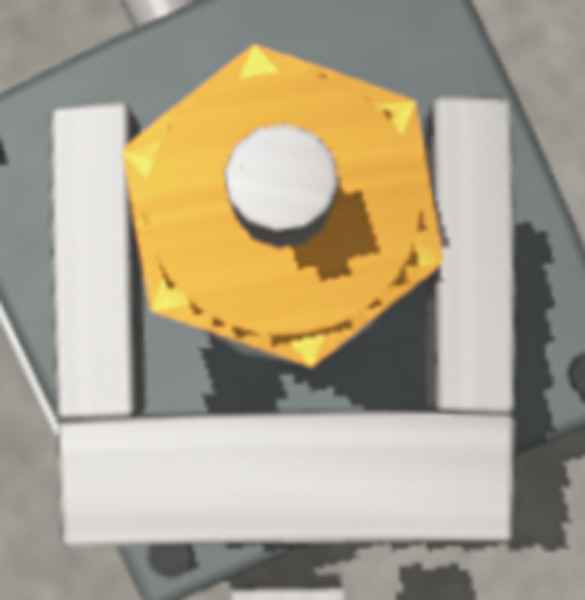

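```bash
python3 -m pendant '[[-0.04,0.05,0,-0.2,1],[-0.06,0.09,0,-0.4,1],[-0.06,0.09,0,-0.4,1]]' 90|tail -1; python3 s.py; python3 m.py w23
```

```text
grip_width: 0.156
yaw_y -10.84 T [ 0.71 -0.89  0.17] F [ 2.98  1.57 -1.01] w 0.156 j [-0.96  0.31  0.83  1.88 -0.26  1.06 -0.22] pos [0.5273 0.0875 0.1102]
Mnut 0.44 Ftool [2.1 2.6 1. ]
```

View pics/w23n.png

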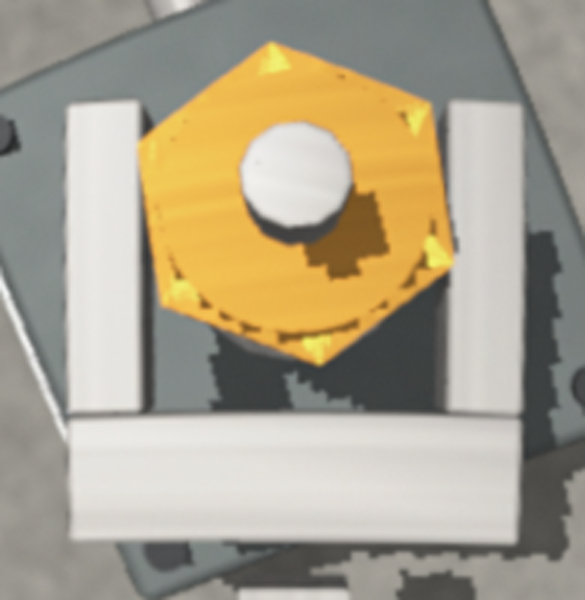

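```bash
python3 -m pendant '[[0,0.05,0,-0.12,1],[0,0.05,0,-0.12,1]]' 90|tail -1; python3 s.py; python3 m.py
```

```text
grip_width: 0.153
yaw_y -10.12 T [ 1.279 -0.394  0.137] F [1.27 4.85 0.02] w 0.153 j [-0.96  0.31  0.83  1.88 -0.26  1.07 -0.2 ] pos [0.5287 0.0872 0.1099]
Mnut 0.18 Ftool [ 5.   0.4 -0. ]
```

```bash
python3 -m pendant '[[-0.1,0.01,0,-0.03,1],[-0.2,0.01,0,-0.03,1],[-0.3,0.01,0,-0.03,1]]' 90|tail -1; python3 s.py; python3 m.py w24
```

```text
grip_width: 0.161
yaw_y -9.65 T [ 6.026 -1.795  0.02 ] F [ 7.7  27.4  -5.15] w 0.161 j [-0.95  0.3   0.83  1.88 -0.26  1.06 -0.18] pos [0.5283 0.0819 0.1106]
Mnut 0.36 Ftool [28.3  3.   5.4]
```

View pics/w24n.png

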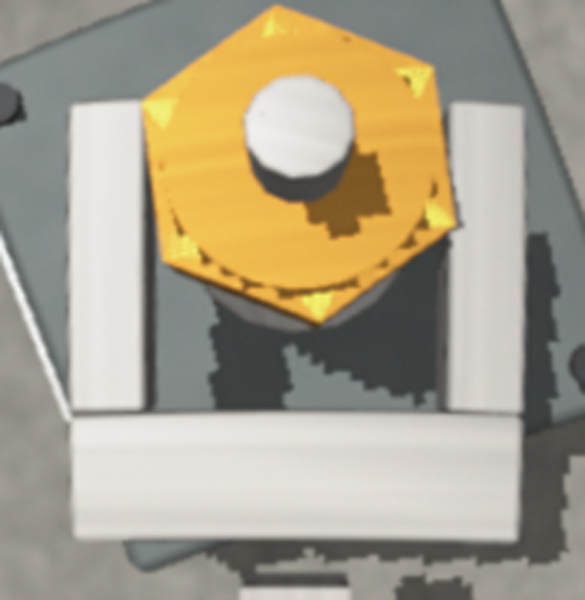

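```bash
python3 -m pendant '[[0,0.04,0,-0.15,1],[0,0.04,0,-0.15,1]]' 90|tail -1; python3 s.py; python3 m.py; python3 -m pendant '[[-0.1,0.01,0,-0.05,1],[-0.2,0.01,0,-0.05,1],[-0.3,0.01,0,-0.05,1]]' 90|tail -1; python3 s.py; python3 m.py w25
```

```text
grip_width: 0.155
yaw_y -9.04 T [ 0.128 -0.288 -0.089] F [ 1.3   1.04 -3.19] w 0.155 j [-0.94  0.31  0.83  1.88 -0.26  1.06 -0.16] pos [0.5283 0.0745 0.1097]
Mnut 0.04 Ftool [1.2 1.1 3.2]
grip_width: 0.158
yaw_y -8.82 T [-0.069  0.006 -0.069] F [-0.1  -0.53 -3.67] w 0.158 j [-0.92  0.3   0.84  1.89 -0.25  1.06 -0.14] pos [0.5266 0.0615 0.1097]
Mnut -0.07 Ftool [-0.5 -0.   3.7]
```

View pics/w25n.png

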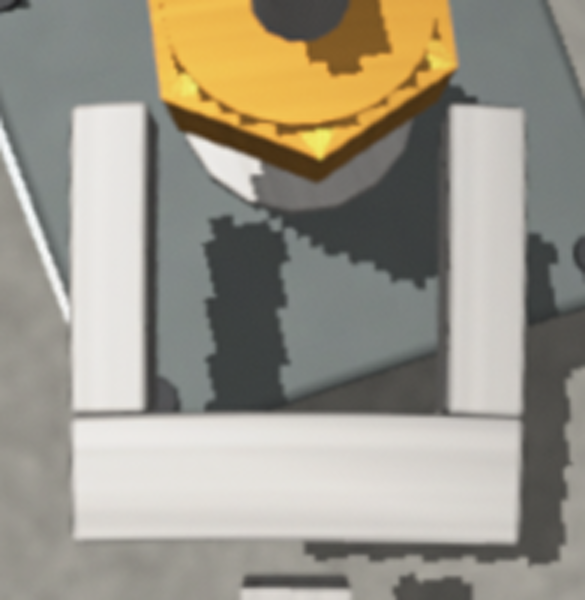

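```bash
python3 -m pendant '[[-0.4,0,0,0,1],[-0.7,0,-0.5,0,1],[-0.7,0,-1.5,0,1],[-0.7,0,-2.2,0,1],[-0.7,0,-2.2,0,1]]' 90; python3 s.py
python3 - <<'E'
from h import *
o=manip.get_obs();c=get_calibration('wrist');p,d=camera('wrist')
import pickle;pickle.dump((o,c,p,d),open('pics/w26.pkl','wb'))
cv2.imwrite('pics/w26.png',p[:,:,::-1])
u,v=proj('wrist',c,[[.546,.189,.115]])[0].astype(int);print(u,v)
v=max(v,45);crop(p,u-45,v-45,u+45,v+45,'pics/w26n.png',6.6)
E
```

```text
clock: 28.22
position: [0.5242, 0.0339, 0.2008]
ee_rot: [0.759, 0.651, 0.002, 0.001]
ft_force: [0.4, 0.5, -2.9]
grip_width: 0.154
yaw_y -8.84 T [-0.044  0.015  0.001] F [ 0.4   0.47 -2.85] w 0.154 j [-0.96  0.16  0.9   1.81 -0.13  1.23 -0.18] pos [0.5242 0.0339 0.2008]
310 4
```

View pics/w26.png

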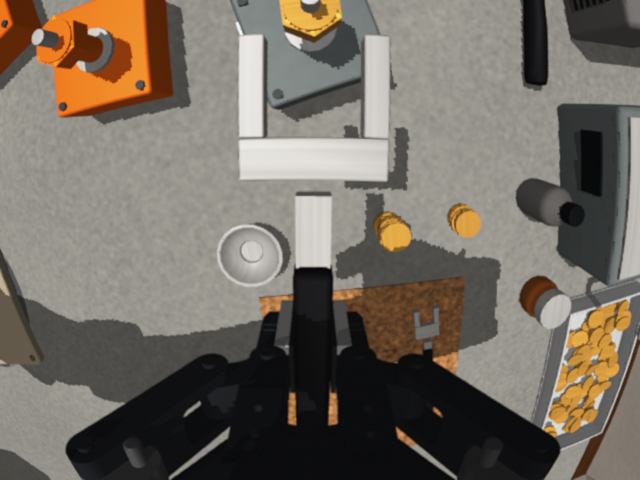

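View pics/w26n.png

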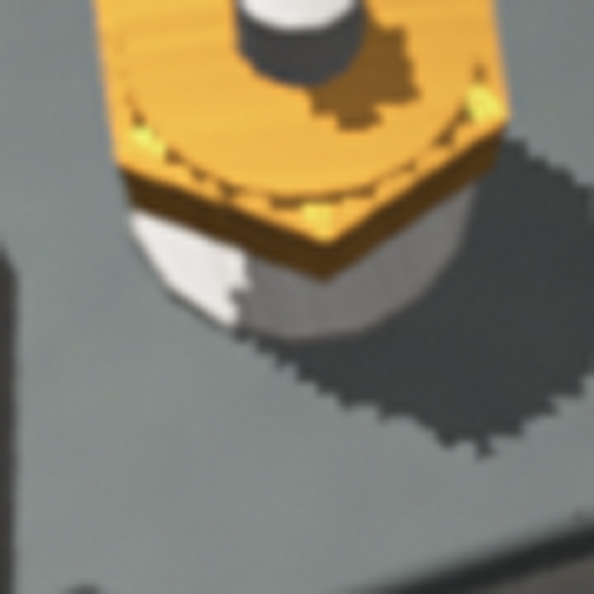

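Run:
```python
from hexfit import *
import pickle
o,c,p,d=pickle.load(open('pics/w26.pkl','rb'))
L=np.array([(118,165),(325,243),(510,122)])/6.6+[265,0]
print(fit(c,L,.115))
P=atz('wrist',c,L,.115);print(np.degrees(np.arctan2(*(P[1]-P[0])[[1,0]]))%60,np.degrees(np.arctan2(*(P[2]-P[1])[[1,0]]))%60, P)
```

```text
(array([0.54596491, 0.18842211]), np.float64(-2.1249409980078617), np.float64(0.0800906442768637))
28.16026407844754 27.254261178149047 [[0.52765105 0.17857468 0.115     ]
 [0.54505464 0.16776728 0.115     ]
 [0.56365177 0.17734718 0.115     ]]
```

Nut now fits at about −2.2° (mod 60) against −2.8° before, so it turned about 59.4°, which is one flat. Next I check how the spanner sits in the hand, then lay it down.

Run:
```python
from h import *
import pickle
o,c,p,d=pickle.load(open('pics/w26.pkl','rb'))
P=cloud('wrist',c,d);r=R.from_quat(o['ee_rot'])
T=lambda u,v:(r.inv().apply(np.nanmedian(P[v-2:v+3,u-2:u+3].reshape(-1,3),0)-o['position'])*1000).round(1)
for q in [(252,45),(252,90),(252,125),(376,45),(376,90),(376,125),(312,160),(313,215),(313,255),(313,285)]: print(q,T(*q))
print(plan([.525,-.157,.08]))
```

```text
(252, 45) [112.7 -23.9  -0.9]
(252, 90) [ 95.1 -23.9  -1.3]
(252, 125) [ 81.6 -24.   -1.8]
(376, 45) [112.7  22.5  -1.3]
(376, 90) [95.  22.4 -1.5]
(376, 125) [81.6 22.6 -2.3]
(312, 160) [68.  -1.5 -2.6]
(313, 215) [46.6 -1.1 -3.3]
(313, 255) [30.2 -1.  -3.8]
(313, 285) [ 21.2  -1.1 -12.1]
[-4.7222561   0.76823061  2.97108276]
```

```bash
python3 -m pendant '[[-1.2,0.2,0,0.1,1],[-2.4,0.4,0,0.2,1],[-3.6,0.6,0.3,0.35,1],[-4.8,0.8,1.2,0.35,1],[-5.3,0.86,2.4,0.35,1]]' 90|tail -1; python3 -m pendant '[[0,0,0.4,0,1],[0,0,0.5,0,1],[0,0,0.5,0,1]]' 90|tail -1; python3 s.py;python3 - <<'E'
from h import *
print(plan([.525,-.18,.0135]))
p,d=camera('wrist');cv2.imwrite('pics/w27.png',p[:,:,::-1])
E
```

```text
grip_width: 0.162
grip_width: 0.155
yaw_y -10.78 T [-0.039  0.039  0.009] F [ 0.38  0.13 -2.46] w 0.155 j [-0.49  0.44  0.91  1.85 -0.4   1.04  0.38] pos [ 0.5254 -0.1791  0.0828]
[-0.0260425  -0.00697209  1.73248935]
```

View pics/w27.png

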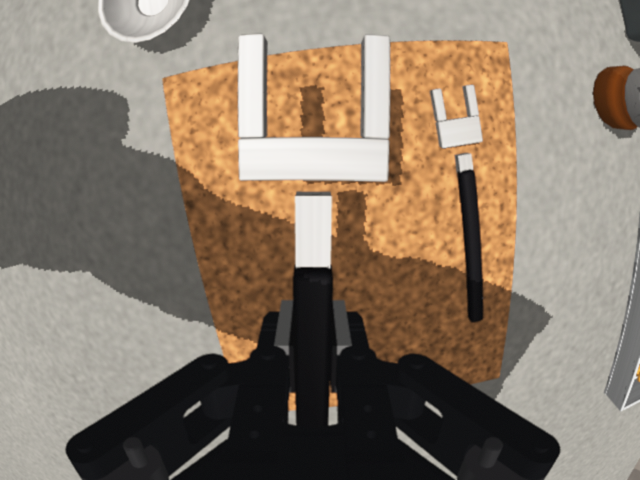

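The spanner is over the mat, clear of the small one. Lowering gently.

```bash
python3 -m pendant '[[0,0,0.6,0,1],[0,0,1.2,0,1],[0,0,1.55,0,1],[0,0,1.65,0,1],[0,0,1.7,0,1]]' 90|tail -1; python3 s.py; python3 -m pendant '[[0,0,0.04,0,1],[0,0,0.07,0,1],[0,0,0.07,0,1]]' 60|tail -1; python3 s.py
```

```text
grip_width: 0.156
yaw_y -10.86 T [0.011 0.019 0.01 ] F [-0.54  0.59 -2.91] w 0.156 j [-0.42  0.54  0.83  1.9  -0.49  0.92  0.45] pos [ 0.5252 -0.18    0.0146]
grip_width: 0.157
yaw_y -10.9 T [ 0.046 -0.031  0.026] F [-0.06 -1.57  1.32] w 0.157 j [-0.42  0.54  0.83  1.9  -0.5   0.92  0.45] pos [ 0.5251 -0.1803  0.0117]
```

```bash
python3 -m pendant '[[0,0,0.03,0,1],[0,0,0.04,0,1],[0,0,0.04,0,1]]' 30|tail -1; python3 s.py;  python3 -m pendant '[[0,0,0.03,0,0.8],[0,0,0.03,0,0.7],[0,0,0.03,0,0.55],[0,0,0,0,0.55],[0,0,0,0,0.55]]' 30|tail -1; python3 s.py
```

```text
grip_width: 0.159
yaw_y -10.9 T [-0.021 -0.114  0.003] F [ 0.91 -3.12  5.48] w 0.159 j [-0.42  0.54  0.82  1.9  -0.5   0.92  0.46] pos [ 0.5251 -0.1805  0.0101]
grip_width: 0.447
yaw_y -10.87 T [ 0.076 -0.008 -0.005] F [-0.38 -0.85 -0.27] w 0.447 j [-0.42  0.54  0.82  1.9  -0.5   0.92  0.46] pos [ 0.5246 -0.1799  0.0097]
```

```bash
python3 -m pendant '[[0,0,-0.5,0,0.55],[0,0,-1.5,0,0.55],[0,0,-2.7,0,0.55],[0,0,-4,0,0.55],[0,0,-5,0,0.55]]' 30|tail -1; python3 -m pendant '[[-0.5,0,0,0,0.55],[-1,0,0,0,0.55],[-1.5,0,0,0,0.55],[-1.5,0,0,0,0.55]]'|tail -1;  python3 s.py
python3 - <<'E'
from h import *
o=manip.get_obs();c=get_calibration('wrist');p,d=camera('wrist')
import pickle;pickle.dump((o,c,p,d),open('pics/w28.pkl','wb'))
cv2.imwrite('pics/w28.png',p[:,:,::-1])
p,d=camera('top');cv2.imwrite('pics/t28.png',p[:,:,::-1])
p,d=camera('scene');crop(p,120,180,420,380,'pics/s28.png',2.6)
E
```

```text
grip_width: 0.447
grip_width: 0.449
yaw_y -11.07 T [-0.016 -0.037  0.028] F [ 0.52  0.52 -0.4 ] w 0.449 j [-0.48  0.32  1.02  1.69 -0.28  1.29  0.41] pos [ 0.5125 -0.2407  0.2107]
```

View pics/w28.png

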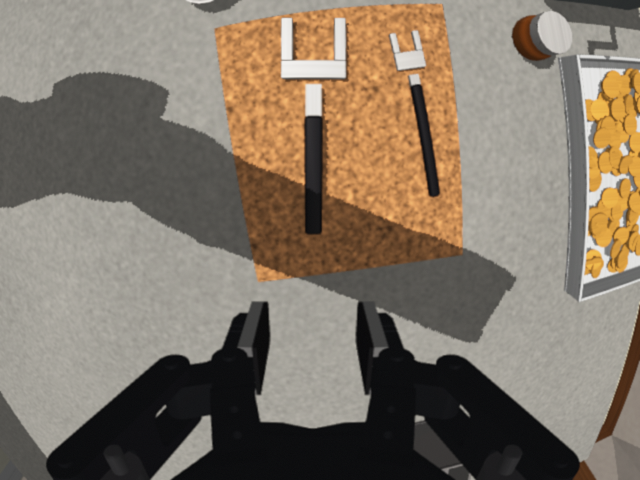

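View pics/s28.png

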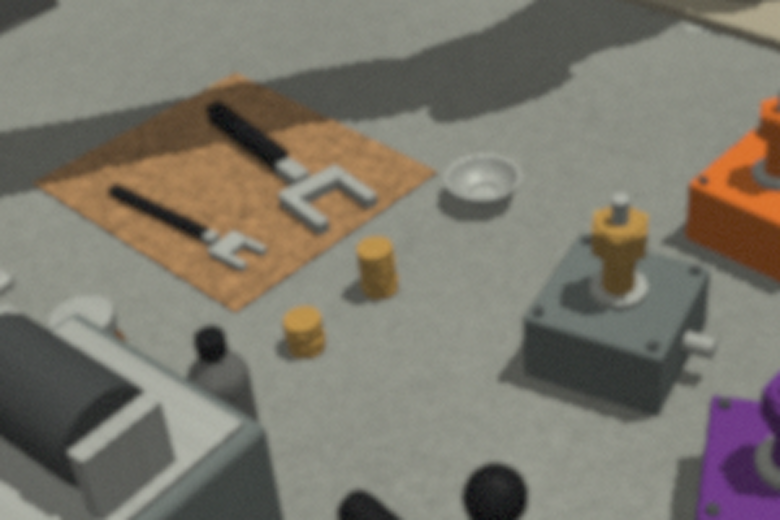

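View pics/t28.png

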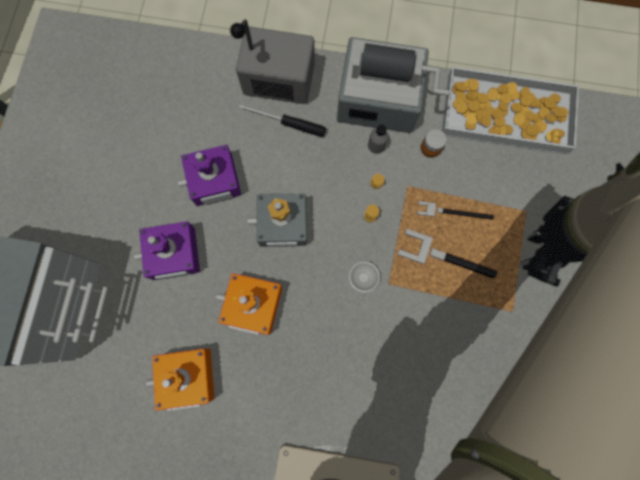

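The wrist, scene and top pictures agree: the large spanner lies flat and wholly on the mat (wrist view (314,130)). The small spanner, stacks, dish, bottles and driver are where they were, and the gripper is clear. Handing in after one check of flatness.

Run:
```python
from h import *
import pickle
from workcell import hand_in
o,c,p,d=pickle.load(open('pics/w28.pkl','rb'))
P=cloud('wrist',c,d)
for u,v in [(287,40),(340,40),(314,70),(314,100),(314,130),(313,220),(265,120)]: print((u,v),P[v,u].round(4))
print(manip.get_obs()['clock']); print(hand_in())
```

```text
(287, 40) [ 0.5192 -0.0818  0.0158]
(340, 40) [ 0.5653 -0.0908  0.0154]
(314, 70) [ 0.5372 -0.1142  0.015 ]
(314, 100) [ 0.5319 -0.1413  0.0151]
(314, 130) [ 0.5267 -0.1679  0.0226]
(313, 220) [ 0.5099 -0.2485  0.0223]
(265, 120) [ 0.4839 -0.1498  0.0032]
32.6
the job is handed in; nothing more can be done
None
```

The nut is finger-tight plus about one flat, the large spanner is back flat on the mat, and the job was handed in at about 32.6 s.

- **By hand:** I pinched the nut at 25 N and turned it about 104° clockwise. I stopped when the torque rose from the 0.25 N·m plateau to 0.53 N·m, below the 1.1 N·m that would force it.
- **With the spanner:** I turned the nut one flat further. The last picture gives about 59.4° past finger-tight, against the 60° wanted, and the measurement is good to about half a degree.
- **Laying down:** the spanner is flat and wholly on the mat. It lies about 2 cm further back than before, because its jaw tips overhung the edge at the start. Depth readings are 15–16 mm along the steel and 22–23 mm along the handle.
- **Other things:** all the rest looks unmoved in the final top and scene pictures.

**What did not go cleanly:**
- **Nut ran back:** when I first backed the spanner off, the nut followed it a few degrees. I retightened it to a hair past the same angle.
- **Jaw bound on the nut:** lifting the jaw straight off stuck, with about 15 N, and tipped the spanner slightly in the grip. I slid it out sideways instead, with a peak of about 28 N along the spanner. I saw no contact with the tube.

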